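# Put the lathe tooling home: seat the bull-nose centre and rack the chisels

### The job

Put the lathe tooling away: take the orange dust cap off the taper seat and lay it flat, knob up, in the grey tray, then seat the steel bull-nose centre fully home in the seat's cup, rock it about ten degrees there, without taking it out of the cup, to prove that it is not jammed, and let it settle upright and fully home again. Move every chisel from the blue caddy into the pale rack, shaft down and pushed fully in, one to a hole in any order, and leave everything else on the bench where it is.

Things in the scene. Friction and masses are not known exactly. Their poses are not given: they have to be found in the camera images.
- bullnose: steel bull-nose lathe centre, loose, 0.4 to 0.65 kg, standing on its small end: a cone from a flat nose of 44 mm diameter at 0 to 82 mm diameter at 27 mm height (half angle 35 degrees), an 82 mm band from 27 to 35 mm, then a plain round shank of 24 mm diameter from 35 to 85 mm, by which it is held. Origin: centre of the flat nose; z along the shank.
- seat: the taper seat, a fixed round green holder, 100 mm across (120 mm over its 12 mm foot) and 50 mm high, with a conical cup in its top of the same 35 degree half angle, 76 mm across at the mouth. Origin: centre of its underside on the bench.
- seat_home (a point): the point on the seat's axis, 27 mm above the bench, where the centre of the bull-nose's flat nose lies when the cone is fully home (its wide band then stands 4 mm clear above the seat's top face). z up.
- cap: orange dust cap, loose, 0.12 kg: a flat disc 92 mm across, 10 mm thick, with a round knob of 26 mm diameter on it from 10 to 50 mm height. It starts lying loosely (no spigot) on the seat, its underside 50 mm above the bench, covering the cup. Origin: centre of its underside; z up through the knob.
- tray: grey open parts tray fixed to the bench, 160 x 160 mm outside, 25 mm high, walls and floor 5 mm thick. Origin: centre of its underside; sides along x and y.
- rack: the home rack, a fixed pale wooden block 62 mm (x) by 248 mm (y) by 50 mm high with five square through holes 20 mm wide (2 mm chamfer at the mouth) in a row along its y axis, 48 mm apart, the middle one at the origin's x, y. Origin: centre of its underside.
- caddy: the carrying caddy, a fixed blue block with dark end plates, 62 mm (x) by 248 mm (y) by 50 mm high with five such square through holes in a row along its y axis, 48 mm apart (the middle one at the origin), in which the chisels start. Origin: centre of its underside.
- rack_hole0 (a point): centre of the mouth of rack hole 0, at the rack's top face; rack y = -96 mm; axes as the rack's.
- rack_hole1 (a point): centre of the mouth of rack hole 1, at the rack's top face; rack y = -48 mm; axes as the rack's.
- rack_hole2 (a point): centre of the mouth of rack hole 2, at the rack's top face; rack y = 0 mm; axes as the rack's.
- rack_hole3 (a point): centre of the mouth of rack hole 3, at the rack's top face; rack y = 48 mm; axes as the rack's.
- rack_hole4 (a point): centre of the mouth of rack hole 4, at the rack's top face; rack y = 96 mm; axes as the rack's.
- chisel0: chisel, brown wood handle, 142 mm long, 0.12 kg: round steel shaft of 15 mm diameter (last 7 mm tapered to 9) up to 44 mm, then ferrule and handle of 27 mm diameter to 136 mm, narrower butt to 142. Starts shaft down in the caddy. Fully in a hole of rack or caddy, the ferrule rests on the block and the tip is 6 mm above the bench. Origin: shaft tip; z up the handle. May be absent.
- chisel1: chisel, dark wood handle, 142 mm long, 0.12 kg: round steel shaft of 15 mm diameter (last 7 mm tapered to 9) up to 44 mm, then ferrule and handle of 27 mm diameter to 136 mm, narrower butt to 142. Starts shaft down in the caddy. Fully in a hole of rack or caddy, the ferrule rests on the block and the tip is 6 mm above the bench. Origin: shaft tip; z up the handle. May be absent.
- chisel2: chisel, red handle, 142 mm long, 0.12 kg: round steel shaft of 15 mm diameter (last 7 mm tapered to 9) up to 44 mm, then ferrule and handle of 27 mm diameter to 136 mm, narrower butt to 142. Starts shaft down in the caddy. Fully in a hole of rack or caddy, the ferrule rests on the block and the tip is 6 mm above the bench. Origin: shaft tip; z up the handle. May be absent.
- chisel3: chisel, pale wood handle, 142 mm long, 0.12 kg: round steel shaft of 15 mm diameter (last 7 mm tapered to 9) up to 44 mm, then ferrule and handle of 27 mm diameter to 136 mm, narrower butt to 142. Starts shaft down in the caddy. Fully in a hole of rack or caddy, the ferrule rests on the block and the tip is 6 mm above the bench. Origin: shaft tip; z up the handle. May be absent.
- chisel4: chisel, black handle, 142 mm long, 0.12 kg: round steel shaft of 15 mm diameter (last 7 mm tapered to 9) up to 44 mm, then ferrule and handle of 27 mm diameter to 136 mm, narrower butt to 142. Starts shaft down in the caddy. Fully in a hole of rack or caddy, the ferrule rests on the block and the tip is 6 mm above the bench. Origin: shaft tip; z up the handle. May be absent.
- mallet: bystander: wooden mallet lying on the bench, 280 mm long, about 26 mm high. Origin: on its underside at the centre. Leave it where it is.
- glue: bystander: yellow glue bottle, 64 mm across, 130 mm tall. Origin: on its underside at the centre. Leave it where it is.
- wax: bystander: squat amber jar, 80 mm across, 60 mm tall. Origin: on its underside at the centre. Leave it where it is.
- sander: bystander: cork sanding block 60 x 90 x 35 mm. Origin: on its underside at the centre. Leave it where it is.
- brush: bystander: bench brush lying down, 220 mm long, 20 mm high. Origin: on its underside at the centre. Leave it where it is.
- bowl: bystander: dark turned bowl, 120 mm across, 45 mm high. Origin: on its underside at the centre. Leave it where it is.
- offcut: bystander: pale wood offcut 45 x 140 x 45 mm. Origin: on its underside at the centre. Leave it where it is.

How it is judged:
By the outcome, as a careful person would: the job done as asked, in the order asked, and still so for the second after the job is handed in, with the robot touching nothing.
Of chisel0, chisel1, chisel2, chisel3, chisel4 only 3 to 5 are there at a start; the rules pass over those that are not, and their reading is None.
At some moment in a run one of bullnose, cap may be knocked a few centimetres aside while the robot is not near it.
Once in a run the grip may slacken for a moment while it holds something.
It also fails if it takes over 210 s, if anything falls off the work surface, if the arm or the gripper's body presses on something with over 40 N, if the wrist force passes 120 N, or if a joint passes its speed limit or range.

### The arm

A 6-joint arm with a two-finger parallel gripper is mounted at the origin on the work surface. World frame = base frame: x ahead of the robot, y to its left, z up, the work surface at z = 0. Lengths are in mm, angles in rad, forces in N, time in s.
With the tool pointing down it reaches from about 350 to 850 mm from the base axis. Payload 8.1 kg.
Tool frame: the origin (TCP) lies midway between the tips of the shut fingers; the grasp point (between the pads) lies 19 mm behind it (robot.grip_depth is the distance from the TCP to the grasp point, in mm); x points along the fingers, y is the direction in which the jaws open and shut, and the axes are right-handed (so a half turn about x gives the same grasp; the last joint's range is limited). The gripper opens to 93 mm and grips with 3 to 60 N. Pads are 15 mm wide; open, the fingers measure 128 mm over their backs; the gripper's body (75 mm by 188 mm) begins 65 mm behind the grasp point.
Start: joints at [-1.382, 0.13, 1.488, -0, 1.523, -0.085], TCP at [162.255, -577.649, 218.635] pointing down, gripper open.
Joint ranges: [-2.96, 2.96], [-0.89, 2.26], [0.02, 2.5], [-1.34, 4.48], [0, 2.73], [-2.66, 2.66]. Speed limits (rad/s): [2.39, 2.39, 2.79, 3.14, 3.14, 3.14].

### API

Orientations are given as a unit quaternion [w, x, y, z].
In Python, from cell import robot gives the robot as it stands.
- The arm moves only by the tool send_rows, never from a script. Its argument "rows" is a list of rows, each an object of numbers: "dx", "dy", "dz": the shift along the tool's x, y, z normalised to -1 to 1, where 1 is 0.6 m; "roll": the turn about the tool's x normalised to -1 to 1, where 1 is pi/2 rad; "gripper": the finger opening in mm, from 0 to 93. A call has exactly 5 rows; each row is the pose to reach, as a shift and turn from the pose commanded when the call began, along the tool's axes at that moment; what a row does not reach only later rows make up. A row lasts 1/8 s, in which the tool goes at most 62.5 mm and 10.7 degrees, less where a joint would pass 70% of its speed; a pose out of reach is approached as far as the arm can. A call with a number of a shift or a turn outside -1 to 1 is refused whole. A call with a gripper value outside its range is refused whole. The fingers move at their own pace and stop on an object; "grip_force" is the grip in N (left out, the last holds). Time passes only in rows, so rows that repeat a pose let the fingers close, or fill a call up. It gives the time, the measured TCP pose, the force and the opening at its end, in the units of the state.
- robot.read_state(): the state, without advancing time (a new reading comes with each control period).
- robot.capture(name): name is "scene" or "top" or "wrist"; returns (picture, depth): 384x512x3 uint8, red, green, blue; 384x512 float32, mm along the optical axis (not along the pixel's ray), 0 where there is no reading.
- robot.camera_params(name): a dict with "fx", "fy", "cx", "cy" (pixels), "D" ([k1, k2, p1, p2, k3] as OpenCV has them; the pictures are not rectified), "T" (4x4, takes a point from camera to world coordinates); the wrist camera has in their place "mount" (4x4, takes a point from camera to tool coordinates, whose origin is the TCP and whose axes are the tool frame's). Camera axes: x right, y up, looking along -z (the intrinsics and any distortion apply to the point x, -y, -z); pixel columns grow to the right and rows downward; lengths in mm; the calibration is good to about 2 mm. A picture is of the moment at which its call begins: read the wrist's pose just before it. camera_params takes no time and is no camera call.
- robot.sign_off(): hands the job in, once; it reports no verdict.
The state is a dict: "t": time; "joint_pos": joint angles; "qd": joint speeds; "effort": joint torques, N m; "ee_pos": TCP position; "orientation": TCP orientation; "wrist_force": force on the tool from outside, world axes, zero at the start; "moment": the same for the moment, N m; "grip_width": opening from 0.0 (shut) to 1.0 (fully open).
Only numpy, scipy, OpenCV 4.12 (cv2) and the standard library are available. Lean on these libraries where they do the work, as an engineer would, in place of code of your own. Each camera call takes 0.05 s, during which the arm holds its last target.

## Working session

There is one attempt and no reset: what is moved stays moved. The work goes in short steps, Python scripts to look and compute and a tool call to move; the robot and the scene stay as the last step left them, time stands still between calls to the robot, and variables do not carry over. Pictures are saved under pics/ and viewed, and the job is handed in when it is done.

Besides the shell and the picture viewer there is one more tool, called after "Request:" as a command line: name --argument value ..., lists and objects as JSON in quotes. send_rows: Moves the arm, as the interface text tells. Its arguments: {"type":"object","properties":{"rows":{"type":"array","items":{"type":"object","properties":{"dx":{"type":"number","minimum":-1,"maximum":1},"dy":{"type":"number","minimum":-1,"maximum":1},"dz":{"type":"number","minimum":-1,"maximum":1},"roll":{"type":"number","minimum":-1,"maximum":1},"gripper":{"type":"number"}}}},"grip_force":{"type":"number"}},"required":["rows"]}

I'll start by looking at the state and the camera pictures.

```bash
ls; mkdir -p pics
python3 - <<'E'
from cell import robot
import cv2, numpy as np
s=robot.read_state(); print({k:(np.round(v,3).tolist() if not isinstance(v,float) else v) for k,v in s.items()})
print(robot.grip_depth)
for n in ("scene","top","wrist"):
    im,d=robot.capture(n)
    np.save(f"pics/{n}0.npy",d); cv2.imwrite(f"pics/{n}0.png",im[:,:,::-1])
    p=robot.camera_params(n); print(n,{k:np.round(v,4).tolist() for k,v in p.items()})
E
```

```text
pics
{'t': 0.0, 'joint_pos': [-1.382, 0.131, 1.489, 0.0, 1.523, -0.085], 'qd': [0.0, -0.002, -0.001, -0.0, 0.001, -0.001], 'effort': [-0.003, -55.984, -49.177, 0.077, 0.036, -0.0], 'ee_pos': [162.143, -577.078, 217.59], 'orientation': [-0.096, -0.7, -0.097, 0.701], 'wrist_force': [1.218, -0.213, -0.301], 'moment': [-0.037, -0.051, -0.027], 'grip_width': 1.0009526056589788}
18.8
scene {'fx': 374.5778, 'fy': 374.5778, 'cx': 261.068, 'cy': 193.0534, 'D': [0.0373, 0.0, 0.0, 0.0, 0.0], 'T': [[-0.4499, -0.5539, 0.7006, 1479.3569], [0.893, -0.268, 0.3615, 438.3596], [-0.0125, 0.7883, 0.6152, 861.4362], [0.0, 0.0, 0.0, 1.0]]}
top {'fx': 351.6524, 'fy': 351.6524, 'cx': 257.05, 'cy': 189.8433, 'D': [-0.044, 0.0, 0.0, 0.0, 0.0], 'T': [[-0.0534, 0.9754, -0.2139, 354.4231], [-0.9986, -0.0533, 0.0063, -2.8408], [-0.0052, 0.214, 0.9768, 1084.6839], [0.0, 0.0, 0.0, 1.0]]}
wrist {'fx': 294.5747, 'fy': 294.5747, 'cx': 255.6263, 'cy': 195.7274, 'D': [0.0085, 0.0, 0.0, 0.0, 0.0], 'mount': [[0.0003, 0.2818, -0.9595, -166.0637], [1.0, -0.0006, 0.0001, 0.6684], [-0.0005, -0.9595, -0.2818, -79.1738], [0.0, 0.0, 0.0, 1.0]]}
```

View pics/top0.png

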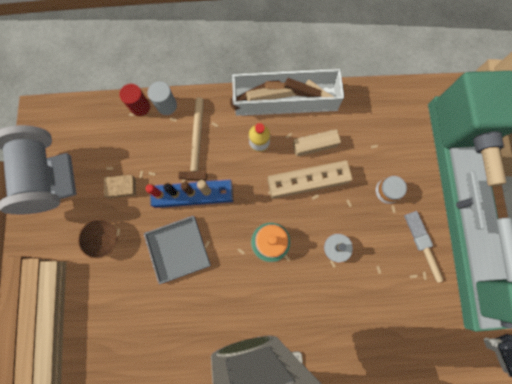

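View pics/scene0.png

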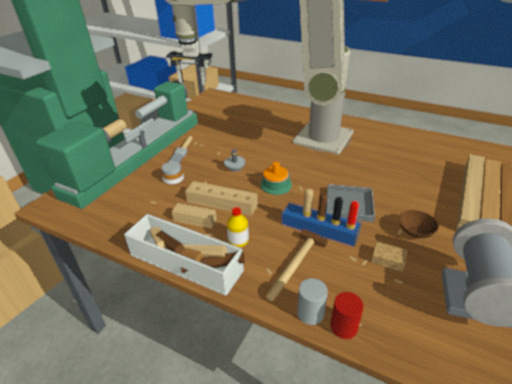

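View pics/wrist0.png

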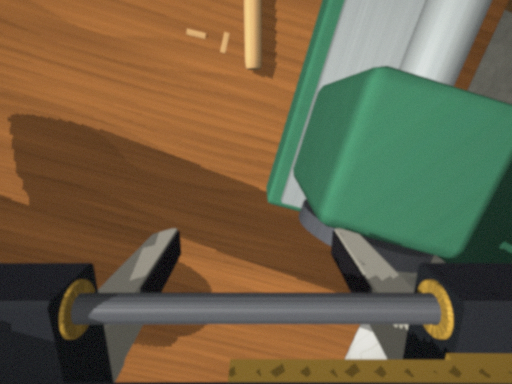

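The top view shows the caddy (190,193) with chisels, tray (178,250), seat with the orange cap (271,241), bull-nose (338,248) and rack (310,179). I'll write helpers and zoom in.

```bash
cat > h.py <<'E'
import numpy as np, cv2
from scipy.spatial.transform import Rotation as Ro
from cell import robot
def Rq(q): return Ro.from_quat([q[1],q[2],q[3],q[0]]).as_matrix()
def pose(s=None):
    s=s or robot.read_state(); return np.array(s["ee_pos"]),Rq(s["orientation"])
def camT(name,s=None):
    p=robot.camera_params(name)
    if "T" in p: return p,np.array(p["T"])
    pos,R=pose(s); T=np.eye(4); T[:3,:3]=R; T[:3,3]=pos
    return p,T@np.array(p["mount"])
def ray(name,uv,s=None,PT=None):
    p,T=PT or camT(name,s)
    K=np.array([[p["fx"],0,p["cx"]],[0,p["fy"],p["cy"]],[0,0,1.]])
    n=cv2.undistortPoints(np.array(uv,float).reshape(-1,1,2),K,np.array(p["D"],float))[:,0]
    d=np.c_[n[:,0],-n[:,1],-np.ones(len(n))]@T[:3,:3].T
    return T[:3,3],d
def onplane(name,uv,z,s=None,PT=None):
    o,d=ray(name,uv,s,PT); return o+d*((z-o[2])/d[:,2])[:,None]
def proj(name,X,s=None,PT=None):
    p,T=PT or camT(name,s); X=np.atleast_2d(X)
    c=(X-T[:3,3])@T[:3,:3]; c=c*[1,-1,-1]
    K=np.array([[p["fx"],0,p["cx"]],[0,p["fy"],p["cy"]],[0,0,1.]])
    return cv2.projectPoints(c.astype(float),np.zeros(3),np.zeros(3),K,np.array(p["D"],float))[0][:,0]
def cloud(name,depth,s=None,PT=None):
    p,T=PT or camT(name,s); h,w=depth.shape
    uv=np.stack(np.meshgrid(np.arange(w),np.arange(h)),-1).reshape(-1,2)
    o,d=ray(name,uv,PT=(p,T))   # d has unit depth
    P=o+d*depth.reshape(-1,1); P[depth.reshape(-1)==0]=np.nan
    return P.reshape(h,w,3)
def blobs(m,amin=20):
    n,l,st,c=cv2.connectedComponentsWithStats(m.astype(np.uint8),connectivity=8)
    return [(i,st[i].tolist(),c[i]) for i in range(1,n) if st[i,4]>=amin],l
def short():
    s=robot.read_state(); pos,R=pose(s)
    print("t %.2f pos %s x %s y %s F %s M %s grip %.1f"%(s["t"],np.round(pos,1),np.round(R[:,0],3),np.round(R[:,1],3),np.round(s["wrist_force"],1),np.round(s["moment"],2),s["grip_width"]*93))
    return s
E
python3 - <<'E'
from h import *
s=short(); print(np.round(s["joint_pos"],3))
im=cv2.imread("pics/top0.png"); c=im[130:290,60:330]; cv2.imwrite("pics/topz0.png",cv2.resize(c,None,fx=2.9,fy=2.9,interpolation=cv2.INTER_CUBIC))
im=cv2.imread("pics/scene0.png"); c=im[140:290,140:400]; cv2.imwrite("pics/scz0.png",cv2.resize(c,None,fx=3,fy=3,interpolation=cv2.INTER_CUBIC))
for n in("top","scene"):
    d=np.load(f"pics/{n}0.npy"); P=cloud(n,d)
    print(n,(d==0).mean())
    pts={"top":[(250,320),(271,241),(338,240),(190,193),(178,250),(230,260)],"scene":[(275,178),(235,158),(320,223)]}[n]
    for u,v in pts: print((u,v),np.round(P[v,u],1))
E
```

```text
t 0.15 pos [ 162.2 -577.2  217.8] x [-0.     0.001 -1.   ] y [ 0.27  -0.963 -0.001] F [-0.2 -0.1 -0.3] M [-0.08 -0.06 -0.01] grip 92.9
[-1.382  0.131  1.489  0.     1.523 -0.085]
top 0.0038808186848958335
(250, 320) [202.4  31.7   1. ]
(271, 241) [422.9 -40.3  95.5]
(338, 240) [ 419.  -241.7   33.9]
(190, 193) [574.2 185.8  86.9]
(178, 250) [416.8 240.4   5.1]
(230, 260) [379.   83.8  -1.5]
scene 0.020116170247395832
(275, 178) [463.4 -27.4  59.2]
(235, 158) [ 402.5 -231.7   54.1]
(320, 223) [609.5 199.3  47.7]
```

View pics/topz0.png

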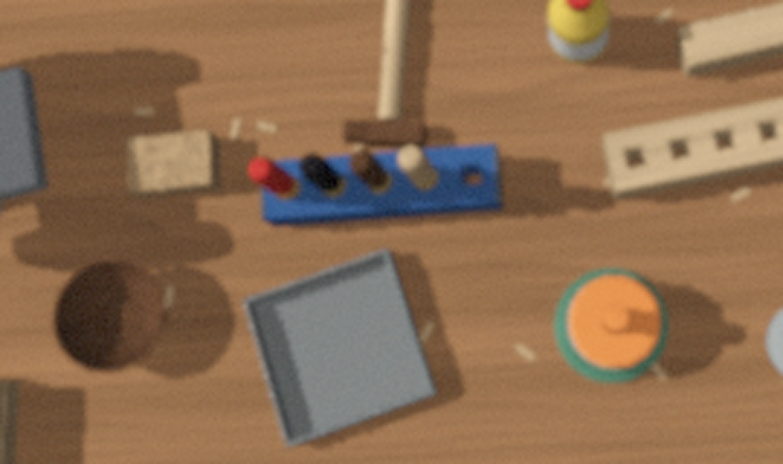

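View pics/scz0.png

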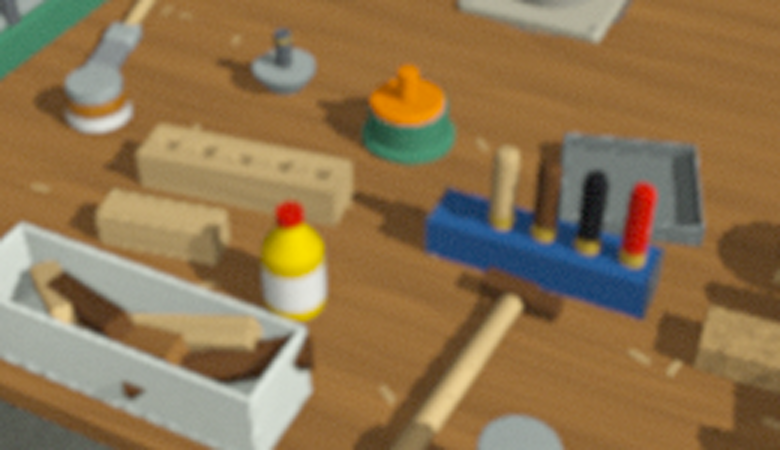

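Four chisels are there (red, black, brown, pale); the caddy hole at the -y end is empty. Next I'll measure positions with masks and plane rays.

```bash
cat > meas.py <<'E'
from h import *
import sys
def rect(P,zlo,zhi,m,name):
    q=P[m&(P[...,2]>zlo)&(P[...,2]<zhi)]
    r=cv2.minAreaRect(q[:,:2].astype(np.float32)); print(name,len(q),"c",np.round(r[0],1),"size",np.round(r[1],1),"ang",round(r[2],2),"z",np.round(np.median(q[:,2]),1))
def circ(n,m,z,name,PT):
    c=max(cv2.findContours(m.astype(np.uint8),cv2.RETR_EXTERNAL,cv2.CHAIN_APPROX_NONE)[0],key=cv2.contourArea)[:,0]
    X=onplane(n,c,z,PT=PT)[:,:2].astype(np.float32)
    e=cv2.fitEllipse(X); print(n,name,"ell",np.round(e[0],1),np.round(e[1],1))
def masks(im):
    h=cv2.cvtColor(im,cv2.COLOR_BGR2HSV); H,S,V=[h[...,i].astype(int) for i in range(3)]
    return dict(blue=(H>100)&(H<125)&(S>150),orange=(H>5)&(H<17)&(S>180)&(V>170),green=(H>65)&(H<95)&(S>100),gray=(S<60)&(V>80),red=((H<5)|(H>174))&(S>180)&(V>100))
if __name__=="__main__":
  for n in("top","scene"):
    im=cv2.imread(f"pics/{n}0.png"); d=np.load(f"pics/{n}0.npy"); PT=camT(n); P=cloud(n,d,PT=PT); M=masks(im)
    X,Y,Z=P[...,0],P[...,1],P[...,2]
    box=lambda x0,x1,y0,y1:(X>x0)&(X<x1)&(Y>y0)&(Y<y1)
    rect(P,42,56,M["blue"]&box(450,680,50,350),n+" caddy")
    rect(P,42,56,box(520,680,-320,-30),n+" rack")
    rect(P,17,30,box(300,520,130,350),n+" tray")
    rect(P,-20,16,box(300,520,130,350)&M["gray"],n+" trayfloor")
    for k,b in(("orange",box(300,550,-150,80)),):
        rect(P,54,68,M[k]&b,n+" cap"); q=P[M[k]&b&(Z>85)]; print(" knob",len(q),np.round(np.median(q,0),1), np.round((q.max(0)+q.min(0))/2,1))
    rect(P,44,54,M["green"]&box(300,550,-150,80),n+" seat top")
    b=box(350,520,-330,-150)
    rect(P,28,42,b,n+" band"); q=P[b&(Z>75)]; print(" shank",len(q),np.round(np.median(q,0),1),np.round((q.max(0)+q.min(0))/2,1))
    q=b=box(450,700,50,350)&(Z>138); bl,l=blobs(b,3)
    for i,st,c in bl:
        q=P[l==i]; print(" butt",st[4],np.round(c,1),"mean",np.round(q.mean(0),1),"bgr",np.round(im[l==i].mean(0)))
E
python3 meas.py
```

```text
top caddy 563 c [583.1 191.6] size [ 56.8 229.7] ang 1.62 z 47.8
top rack 1443 c [ 611.8 -171.8] size [ 63.1 246.2] ang 8.77 z 48.2
top tray 393 c [419.9 242.7] size [160.9 163.1] ang 17.05 z 22.3
top trayfloor 2474 c [418.4 240.1] size [157.9 157.9] ang 16.69 z 3.2
top cap 6 c [423.4 -70.1] size [20.2 13.5] ang 77.96 z 57.5
  return _methods._mean(a, axis=axis, dtype=dtype,
  ret = um.true_divide(
Traceback (most recent call last):
  File "meas.py", line 23, in <module>
    rect(P,54,68,M[k]&b,n+" cap"); q=P[M[k]&b&(Z>85)]; print(" knob",len(q),np.round(np.median(q,0),1), np.round((q.max(0)+q.min(0))/2,1))
                                                                                                                  ~~~~~^^^
ValueError: zero-size array to reduction operation maximum which has no identity
```

```bash
sed -i 's/orange=(H>5)&(H<17)&(S>180)&(V>170)/orange=(H>7)\&(H<19)\&(S>170)\&(V>185)/' meas.py; sed -i 's/q=P\[M\[k\]&b&(Z>85)\]/q=P[b\&(Z>85)]/' meas.py
python3 - <<'E'
import cv2
for n,pts in(("top",[(260,240),(285,235),(272,239),(240,290)]),("scene",[(276,182),(262,180),(276,168)])):
    h=cv2.cvtColor(cv2.imread(f"pics/{n}0.png"),cv2.COLOR_BGR2HSV)
    print(n,[h[v,u].tolist() for u,v in pts])
E
python3 meas.py
```

```text
top [[14, 166, 232], [13, 170, 210], [14, 164, 231], [14, 128, 165]]
scene [[24, 77, 136], [42, 94, 68], [18, 255, 223]]
top caddy 563 c [583.1 191.6] size [ 56.8 229.7] ang 1.62 z 47.8
top rack 1443 c [ 611.8 -171.8] size [ 63.1 246.2] ang 8.77 z 48.2
top tray 393 c [419.9 242.7] size [160.9 163.1] ang 17.05 z 22.3
top trayfloor 2474 c [418.4 240.1] size [157.9 157.9] ang 16.69 z 3.2
top cap 32 c [413.  -57.1] size [44.1 71.8] ang 28.36 z 57.9
 knob 68 [427.9 -43.9  97.5] [428.  -44.9  94.7]
top seat top 0 c [0. 0.] size [0. 0.] ang 0.0 z nan
top band 534 c [ 397.4 -238.3] size [81.2 79.2] ang 85.69 z 33.5
 shank 62 [ 396.6 -237.5   83. ] [ 397.3 -237.9   81.9]
 butt 57 [184.5 184.7] mean [585.7 189.8 144.6] bgr [53. 69. 95.]
 butt 59 [201.9 183.5] mean [586.5 141.7 144.3] bgr [118. 147. 169.]
 butt 60 [167.2 186.3] mean [583.9 237.9 144. ] bgr [45. 44. 49.]
 butt 58 [149.8 187.7] mean [582.4 286.  144.6] bgr [ 52.  59. 172.]
scene caddy 612 c [589.2 192.9] size [ 67.3 236.5] ang 2.17 z 48.8
scene rack 813 c [ 612.8 -168.5] size [ 69.5 252.5] ang 8.55 z 48.6
scene tray 237 c [423.  246.2] size [167.8 158.6] ang 16.78 z 22.7
scene trayfloor 769 c [409.4 243.9] size [202.3 194.8] ang 87.44 z 4.4
scene cap 196 c [434.6 -39.1] size [85.  86.3] ang 23.14 z 58.9
 knob 42 [435.4 -37.4  96.6] [431.5 -38.4  93.4]
scene seat top 15 c [464.2 -10. ] size [14.9 65.8] ang 42.52 z 45.0
scene band 166 c [ 400.7 -236.4] size [82.1 78.9] ang 23.62 z 33.9
 shank 26 [ 403.4 -233.2   82.3] [ 401.6 -235.4   81. ]
 butt 40 [308.7 191.9] mean [593.4 148.1 144.7] bgr [109. 160. 186.]
 butt 42 [323.6 195.8] mean [591.8 196.  144.6] bgr [43. 68. 97.]
 butt 44 [338.6 200. ] mean [591.1 243.4 144.4] bgr [45. 44. 42.]
 butt 46 [354.4 204.3] mean [590.  291.4 144.1] bgr [ 27.  39. 188.]
  return _methods._mean(a, axis=axis, dtype=dtype,
  ret = ret.dtype.type(ret / rcount)
```

Request:
send_rows --rows '[{"dx": -0.01, "dy": -0.074, "dz": -0.067, "roll": -0.09, "gripper": 93}, {"dx": -0.02, "dy": -0.148, "dz": -0.134, "roll": -0.18, "gripper": 93}, {"dx": -0.03, "dy": -0.222, "dz": -0.2, "roll": -0.27, "gripper": 93}, {"dx": -0.04, "dy": -0.296, "dz": -0.267, "roll": -0.36, "gripper": 93}, {"dx": -0.05, "dy": -0.37, "dz": -0.334, "roll": -0.45, "gripper": 93}]' --grip_force 30

```text
t: 0.78
ee_pos: [295.6, -307.9, 248.6]
orientation: [0.334, 0.623, 0.334, -0.623]
wrist_force: [1.4, -0.1, 1.0]
grip_width: 1.005
```

```bash
cat >> h.py <<'E'
def go(target,head=None,s=None):
    """print tool-axis shift (normalised) and roll to get TCP to target, heading head (deg)"""
    pos,R=pose(s); d=R.T@(np.array(target,float)-pos)
    h=np.degrees(np.arctan2(R[1,1],R[0,1]))
    r=0 if head is None else -((head-h+180)%360-180)/90
    print("dx %.4f dy %.4f dz %.4f roll %.4f  (mm %s, rows>=%.1f) head now %.2f tilt x %s"%(*(d/600),r,np.round(d,1),max(np.linalg.norm(d)/62.5,abs(r)*90/10.7),h,np.round(R[:,0],4)))
E
python3 - <<'E'
from h import *
s=short(); go((428,-41,230),0,s)
E
```

```text
t 0.78 pos [ 295.6 -307.9  248.6] x [ 0.  0. -1.] y [ 0.833 -0.553  0.   ] F [ 1.4 -0.1  1. ] M [-0.05 -0.09 -0.04] grip 93.5
dx 0.0311 dy -0.0621 dz -0.4926 roll -0.3730  (mm [  18.7  -37.3 -295.6], rows>=4.8) head now -33.57 tilt x [ 3.e-04  1.e-04 -1.e+00]
```

Request:
send_rows --rows '[{"dx": 0.0, "dy": -0.0125, "dz": -0.1, "roll": -0.075, "gripper": 93}, {"dx": 0.01, "dy": -0.025, "dz": -0.2, "roll": -0.15, "gripper": 93}, {"dx": 0.02, "dy": -0.037, "dz": -0.3, "roll": -0.225, "gripper": 93}, {"dx": 0.03, "dy": -0.05, "dz": -0.4, "roll": -0.3, "gripper": 93}, {"dx": 0.031, "dy": -0.062, "dz": -0.493, "roll": -0.373, "gripper": 93}]'

```text
t: 1.4
ee_pos: [429.1, -41.1, 229.5]
orientation: [0.5, 0.5, 0.5, -0.5]
wrist_force: [1.0, -0.3, -0.4]
grip_width: 0.998
```

```bash
cat >> h.py <<'E'
def snap(n,tag,zoom=1.5):
    s=robot.read_state(); im,d=robot.capture(n); im=im[:,:,::-1].copy()
    cv2.imwrite(f"pics/{tag}.png",cv2.resize(im,None,fx=zoom,fy=zoom,interpolation=cv2.INTER_CUBIC) if zoom!=1 else im)
    np.save(f"pics/{tag}.npy",d)
    return s,im,d
E
python3 - <<'E'
from h import *
s=short(); s,im,d=snap("wrist","w1")
print("tcp proj",proj("wrist",pose(s)[0],s))
P=cloud("wrist",d,s)
for nm,lo,hi in(("knob",88,110),("disc",54,66),("seat",44,53)):
    b=(P[...,2]>lo)&(P[...,2]<hi)&(abs(P[...,0]-428)<70)&(abs(P[...,1]+41)<70)
    q=P[b]; e=cv2.minAreaRect(q[:,:2].astype(np.float32)); print(nm,len(q),np.round(np.median(q,0),1),np.round(e[0],1),np.round(e[1],1))
E
```

```text
t 1.40 pos [429.1 -41.1 229.5] x [-0.  0. -1.] y [ 1.  0. -0.] F [ 1.  -0.3 -0.4] M [-0.07 -0.07 -0.02] grip 92.8
tcp proj [[254.22414138 241.41681975]]
knob 484 [428.2 -40.6  99.7] [428.6 -41.7] [24.4 24.3]
disc 4048 [428.  -36.5  59.8] [428.6 -41.6] [90.  90.7]
seat 698 [423.4  -6.4  50. ] [426.8 -32.9] [99.6 84.8]
```

View pics/w1.png

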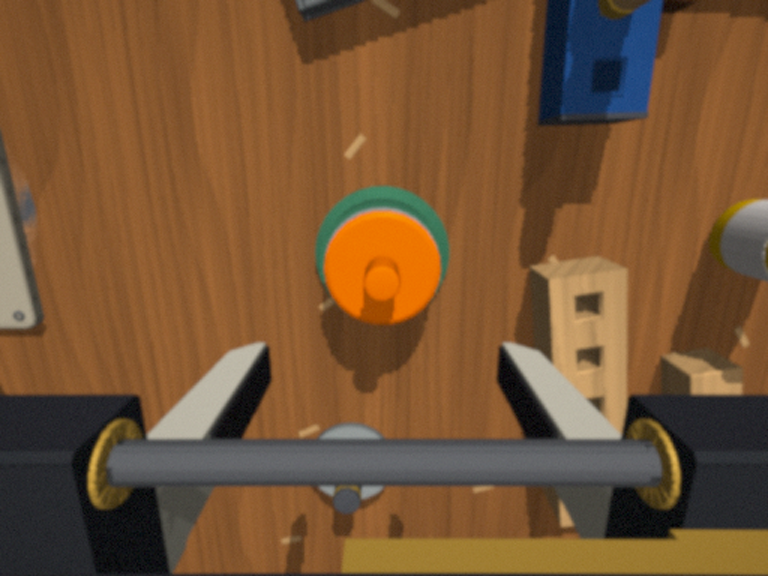

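Request:
send_rows --rows '[{"dx": 0.09, "dy": -0.001, "dz": 0.001, "gripper": 70}, {"dx": 0.18, "dy": -0.001, "dz": 0.001, "gripper": 60}, {"dx": 0.25, "dy": -0.001, "dz": 0.001, "gripper": 60}, {"dx": 0.272, "dy": -0.001, "dz": 0.001, "gripper": 60}, {"dx": 0.272, "dy": -0.001, "dz": 0.001, "gripper": 60}]' --grip_force 30

```text
validation failed for argument at $.ro...
```

Request:
send_rows --rows '[{"dx": 0, "gripper": 15}, {"dx": 0, "gripper": 15}, {"dx": 0, "gripper": 15}, {"dx": 0, "gripper": 15}, {"dx": 0, "gripper": 15}]' --grip_force 30

```text
validation failed for argument at $.ro...
```

Run:
```python
from h import *
s=short(); go((419.5,242,150),0,s)
```

```text
t 1.45 pos [430.9 -35.5 229.5] x [ 0.001  0.004 -1.   ] y [1.    0.01  0.001] F [-2.1  4.   0.1] M [ 0.14 -0.01  0.05] grip 93.2
dx 0.1343 dy -0.0147 dz -0.4621 roll 0.0061  (mm [  80.6   -8.8 -277.3], rows>=4.6) head now 0.55 tilt x [ 0.001   0.0038 -1.    ]
```

Request:
send_rows --rows '[{"dx": 0.09, "dy": -0.001, "dz": 0.001, "roll": 0, "gripper": 70}, {"dx": 0.18, "dy": -0.001, "dz": 0.001, "roll": 0, "gripper": 60}, {"dx": 0.25, "dy": -0.001, "dz": 0.001, "roll": 0, "gripper": 60}, {"dx": 0.272, "dy": -0.001, "dz": 0.001, "roll": 0, "gripper": 60}, {"dx": 0.272, "dy": -0.001, "dz": 0.001, "roll": 0, "gripper": 60}]' --grip_force 30

```text
t: 2.08
ee_pos: [428.0, -43.9, 66.8]
orientation: [-0.499, -0.501, -0.499, 0.501]
wrist_force: [0.4, 0.3, 0.1]
grip_width: 0.646
```

Run:
```python
from h import *
s=short(); go((428.6,-41.7,66),0,s)
```

```text
t 2.08 pos [428.  -43.9  66.8] x [-0.001  0.    -1.   ] y [ 1.    -0.004 -0.001] F [0.4 0.3 0.1] M [-0.03 -0.09 -0.04] grip 60.1
dx 0.0014 dy 0.0010 dz -0.0036 roll -0.0028  (mm [ 0.8  0.6 -2.2], rows>=0.0) head now -0.25 tilt x [-1.1e-03  3.0e-04 -1.0e+00]
```

Request:
send_rows --rows '[{"dx": 0, "dy": 0, "dz": 0, "roll": 0, "gripper": 40}, {"dx": 0, "dy": 0, "dz": 0, "roll": 0, "gripper": 20}, {"dx": 0, "dy": 0, "dz": 0, "roll": 0, "gripper": 20}, {"dx": 0, "dy": 0, "dz": 0, "roll": 0, "gripper": 20}, {"dx": 0, "dy": 0, "dz": 0, "roll": 0, "gripper": 20}]' --grip_force 30

```text
t: 2.7
ee_pos: [428.6, -44.0, 67.4]
orientation: [0.499, 0.501, 0.499, -0.501]
wrist_force: [-1.3, 0.1, 4.5]
grip_width: 0.272
```

Request:
send_rows --rows '[{"dx": -0.03, "dy": 0, "dz": 0, "roll": 0, "gripper": 20}, {"dx": -0.06, "dy": 0, "dz": 0, "roll": 0, "gripper": 20}, {"dx": -0.08, "dy": 0, "dz": 0, "roll": 0, "gripper": 20}, {"dx": -0.08, "dy": 0, "dz": 0, "roll": 0, "gripper": 20}, {"dx": -0.08, "dy": 0, "dz": 0, "roll": 0, "gripper": 20}]' --grip_force 30

```text
t: 3.32
ee_pos: [427.8, -43.7, 114.1]
orientation: [-0.499, -0.501, -0.499, 0.501]
wrist_force: [0.3, -0.1, -1.4]
grip_width: 0.278
```

Run:
```python
from h import *
s=short(); go((419.5,242,114),0,s)
s,im,d=snap("wrist","w2",1.2)
```

```text
t 3.33 pos [427.8 -43.7 114.1] x [-0.001  0.    -1.   ] y [ 1.    -0.004 -0.001] F [ 0.3 -0.1 -1.4] M [-0.03 -0.02 -0.05] grip 25.9
dx 0.0003 dy -0.0159 dz -0.4762 roll -0.0027  (mm [ 2.000e-01 -9.500e+00 -2.857e+02], rows>=4.6) head now -0.24 tilt x [-1.e-03  3.e-04 -1.e+00]
```

View pics/w2.png

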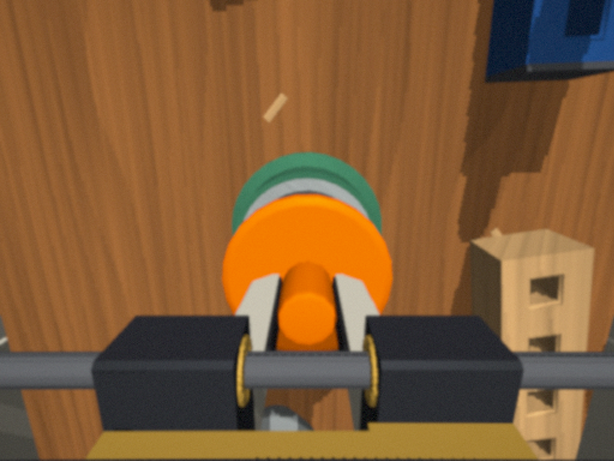

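Request:
send_rows --rows '[{"dx": -0.005, "dy": -0.002, "dz": -0.06, "roll": 0, "gripper": 20}, {"dx": -0.01, "dy": -0.004, "dz": -0.14, "roll": 0, "gripper": 20}, {"dx": -0.01, "dy": -0.008, "dz": -0.23, "roll": 0, "gripper": 20}, {"dx": -0.01, "dy": -0.01, "dz": -0.32, "roll": 0, "gripper": 20}, {"dx": -0.01, "dy": -0.013, "dz": -0.41, "roll": 0, "gripper": 20}]'

```text
t: 4.0
ee_pos: [420.8, 203.8, 120.1]
orientation: [-0.499, -0.501, -0.499, 0.501]
wrist_force: [0.4, 0.0, -1.9]
grip_width: 0.278
```

Request:
send_rows --rows '[{"dx": 0, "dy": 0, "dz": -0.05, "roll": 0, "gripper": 20}, {"dx": 0, "dy": 0, "dz": -0.07, "roll": 0, "gripper": 20}, {"dx": 0, "dy": 0, "dz": -0.07, "roll": 0, "gripper": 20}, {"dx": 0, "dy": 0, "dz": -0.07, "roll": 0, "gripper": 20}, {"dx": 0, "dy": 0, "dz": -0.07, "roll": 0, "gripper": 20}]'

```text
t: 4.62
ee_pos: [421.9, 243.1, 120.8]
orientation: [-0.499, -0.501, -0.499, 0.502]
wrist_force: [-0.4, -0.6, -1.3]
grip_width: 0.273
```

Run:
```python
from h import *
s=short(); s,im,d=snap("wrist","w3",1.2)
P=cloud("wrist",d,s)
b=(P[...,2]>20)&(P[...,2]<29)&(abs(P[...,0]-420)<120)&(abs(P[...,1]-243)<120)
q=P[b]; e=cv2.minAreaRect(q[:,:2].astype(np.float32)); print(len(q),np.round(e[0],1),np.round(e[1],1),e[2],np.median(q[:,2]))
b=(P[...,2]>2)&(P[...,2]<9)&(abs(P[...,0]-420)<120)&(abs(P[...,1]-243)<120); print(b.sum(),np.median(P[b][:,2]))
go((420,243,21),0,s)
```

```text
t 4.62 pos [421.9 243.1 120.8] x [-0. -0. -1.] y [ 1.    -0.006 -0.   ] F [-0.4 -0.6 -1.3] M [-0.06 -0.08 -0.04] grip 25.4
3063 [420.3 244.3] [160.4 159.5] 16.862476348876953 24.529373469603115
11303 4.930433805031328
dx 0.1663 dy -0.0032 dz 0.0001 roll -0.0037  (mm [99.8 -1.9  0.1], rows>=1.6) head now -0.33 tilt x [-0.e+00 -2.e-04 -1.e+00]
```

View pics/w3.png

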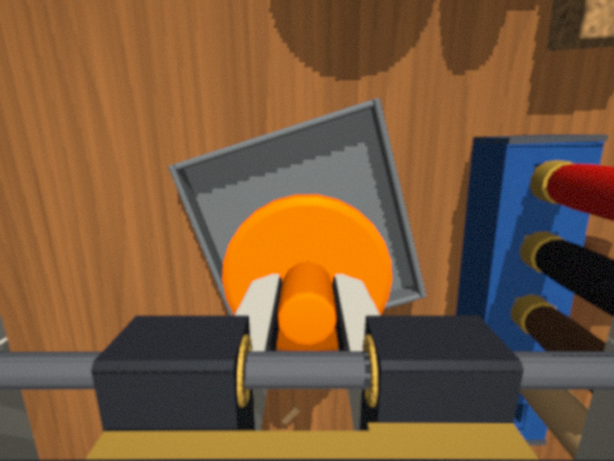

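Request:
send_rows --rows '[{"dx": 0.05, "dy": -0.002, "dz": -0.001, "roll": 0, "gripper": 20}, {"dx": 0.1, "dy": -0.002, "dz": -0.001, "roll": 0, "gripper": 20}, {"dx": 0.14, "dy": -0.002, "dz": -0.001, "roll": 0, "gripper": 20}, {"dx": 0.155, "dy": -0.002, "dz": -0.001, "roll": 0, "gripper": 20}, {"dx": 0.163, "dy": -0.002, "dz": -0.001, "roll": 0, "gripper": 20}]'

```text
t: 5.3
ee_pos: [420.7, 244.6, 23.1]
orientation: [0.499, 0.501, 0.499, -0.501]
wrist_force: [0.8, 0.5, -0.6]
grip_width: 0.273
```

Request:
send_rows --rows '[{"dx": 0.001, "dy": 0, "dz": 0, "roll": 0, "gripper": 20}, {"dx": 0.001, "dy": 0, "dz": 0, "roll": 0, "gripper": 30}, {"dx": 0.001, "dy": 0, "dz": 0, "roll": 0, "gripper": 45}, {"dx": 0, "dy": 0, "dz": 0, "roll": 0, "gripper": 50}, {"dx": -0.02, "dy": 0, "dz": 0, "roll": 0, "gripper": 50}]'

```text
t: 5.92
ee_pos: [419.7, 244.4, 34.8]
orientation: [-0.499, -0.5, -0.499, 0.502]
wrist_force: [-0.4, 0.2, 0.4]
grip_width: 0.532
```

Request:
send_rows --rows '[{"dx": -0.06, "dy": 0, "dz": 0, "roll": 0, "gripper": 60}, {"dx": -0.14, "dy": 0, "dz": 0, "roll": 0, "gripper": 60}, {"dx": -0.22, "dy": 0, "dz": 0, "roll": 0, "gripper": 60}, {"dx": -0.3, "dy": 0, "dz": 0, "roll": 0, "gripper": 60}, {"dx": -0.34, "dy": 0, "dz": 0, "roll": 0, "gripper": 60}]'

```text
t: 6.55
ee_pos: [421.5, 245.3, 243.6]
orientation: [0.5, 0.503, 0.498, -0.499]
wrist_force: [0.2, 0.0, 0.0]
grip_width: 0.644
```

Run:
```python
from h import *
s=short(); s,im,d=snap("wrist","w4",1.2)
P=cloud("wrist",d,s)
for nm,lo,hi in(("knob",48,60),("disc",11,19)):
    b=(P[...,2]>lo)&(P[...,2]<hi)&(abs(P[...,0]-420)<60)&(abs(P[...,1]-243)<60)
    q=P[b]; e=cv2.minAreaRect(q[:,:2].astype(np.float32)); print(nm,len(q),np.round(np.median(q,0),1),np.round(e[0],1),np.round(e[1],1))
go((400,-237,230),0,s)
```

```text
t 6.55 pos [421.5 245.3 243.6] x [ 0.005  0.002 -1.   ] y [ 1.    -0.004  0.005] F [0.2 0.  0. ] M [-0.03 -0.12  0.01] grip 59.9
knob 332 [421.4 247.5  54.7] [421.3 246.8] [24.7 24.1]
disc 3060 [421.5 251.3  14.8] [420.1 237.4] [107.7 119.6]
dx 0.0207 dy -0.0327 dz 0.8040 roll -0.0026  (mm [ 12.4 -19.6 482.4], rows>=7.7) head now -0.24 tilt x [ 0.0049  0.0023 -1.    ]
```

View pics/w4.png

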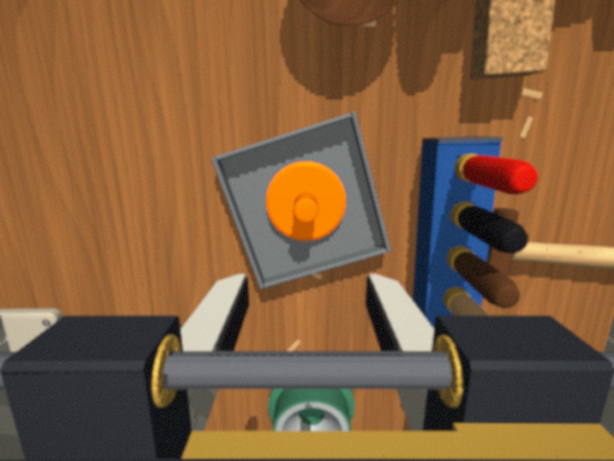

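Request:
send_rows --rows '[{"dx": 0, "dy": -0.004, "dz": 0.07, "roll": 0, "gripper": 60}, {"dx": 0.005, "dy": -0.008, "dz": 0.17, "roll": 0, "gripper": 60}, {"dx": 0.01, "dy": -0.012, "dz": 0.27, "roll": 0, "gripper": 60}, {"dx": 0.015, "dy": -0.016, "dz": 0.37, "roll": 0, "gripper": 60}, {"dx": 0.02, "dy": -0.02, "dz": 0.47, "roll": 0, "gripper": 60}]'

```text
t: 7.22
ee_pos: [406.7, -38.9, 226.9]
orientation: [0.499, 0.501, 0.499, -0.501]
wrist_force: [1.1, 0.0, -0.2]
grip_width: 0.649
```

Request:
send_rows --rows '[{"dx": 0, "dy": -0.004, "dz": 0.1, "roll": 0, "gripper": 60}, {"dx": 0, "dy": -0.008, "dz": 0.2, "roll": 0, "gripper": 60}, {"dx": 0, "dy": -0.013, "dz": 0.29, "roll": 0, "gripper": 60}, {"dx": 0, "dy": -0.013, "dz": 0.334, "roll": 0, "gripper": 60}, {"dx": 0, "dy": -0.013, "dz": 0.334, "roll": 0, "gripper": 60}]'

```text
t: 7.85
ee_pos: [397.9, -238.9, 226.6]
orientation: [-0.498, -0.502, -0.498, 0.502]
wrist_force: [-0.2, 0.3, -0.3]
grip_width: 0.642
```

Request:
send_rows --rows '[{"dx": 0, "dy": 0, "dz": 0, "roll": 0, "gripper": 60}, {"dx": 0, "dy": 0, "dz": 0, "roll": 0, "gripper": 60}, {"dx": 0, "dy": 0, "dz": 0, "roll": 0, "gripper": 60}, {"dx": 0, "dy": 0, "dz": 0, "roll": 0, "gripper": 60}, {"dx": 0, "dy": 0, "dz": 0, "roll": 0, "gripper": 60}]'

```text
t: 8.48
ee_pos: [398.7, -237.3, 227.1]
orientation: [0.499, 0.501, 0.499, -0.501]
wrist_force: [0.1, -0.0, 0.4]
grip_width: 0.645
```

Run:
```python
from h import *
s=short(); s,im,d=snap("wrist","w5",1.2)
P=cloud("wrist",d,s)
for nm,lo,hi in(("shank",80,90),("band",30,39)):
    b=(P[...,2]>lo)&(P[...,2]<hi)&(abs(P[...,0]-400)<100)&(abs(P[...,1]+237)<100)
    q=P[b]; e=cv2.minAreaRect(q[:,:2].astype(np.float32)); print(nm,len(q),np.round(np.median(q,0),1),np.round(e[0],1),np.round(e[1],1))
go((400,-237,62),0,s)
```

```text
t 8.47 pos [ 398.7 -237.3  227.1] x [ 0. -0. -1.] y [ 1.    -0.004  0.   ] F [ 0.1 -0.   0.4] M [-0.01 -0.08  0.05] grip 60.0
shank 374 [ 397.9 -237.6   84.8] [ 397.8 -238. ] [23.1 22.5]
band 2812 [ 397.7 -233.6   34.9] [ 397.6 -238.5] [81.4 80.9]
dx 0.2752 dy 0.0021 dz -0.0006 roll -0.0024  (mm [165.1   1.3  -0.3], rows>=2.6) head now -0.22 tilt x [ 1.e-04 -1.e-04 -1.e+00]
```

View pics/w5.png

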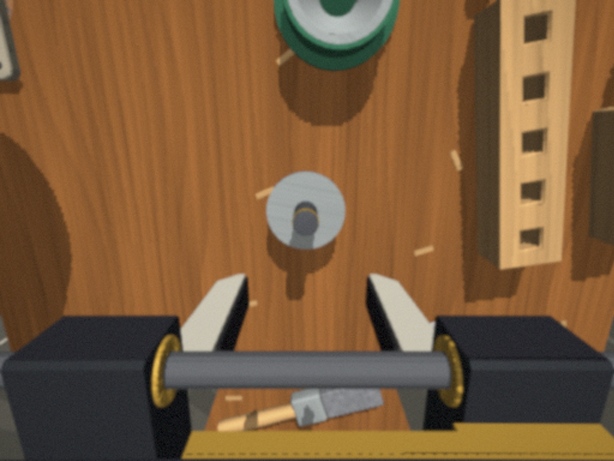

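Request:
send_rows --rows '[{"dx": 0.08, "dy": -0.002, "dz": 0.0015, "roll": 0, "gripper": 60}, {"dx": 0.16, "dy": -0.002, "dz": 0.0015, "roll": 0, "gripper": 60}, {"dx": 0.24, "dy": -0.002, "dz": 0.0015, "roll": 0, "gripper": 60}, {"dx": 0.285, "dy": -0.002, "dz": 0.0015, "roll": 0, "gripper": 60}, {"dx": 0.302, "dy": -0.002, "dz": 0.0015, "roll": 0, "gripper": 60}]' --grip_force 45

```text
t: 9.15
ee_pos: [396.2, -237.6, 44.0]
orientation: [-0.498, -0.501, -0.5, 0.501]
wrist_force: [0.1, 0.2, -0.4]
grip_width: 0.646
```

Request:
send_rows --rows '[{"dx": 0, "dy": 0, "dz": 0, "roll": 0, "gripper": 45}, {"dx": 0, "dy": 0, "dz": 0, "roll": 0, "gripper": 30}, {"dx": 0, "dy": 0, "dz": 0, "roll": 0, "gripper": 18}, {"dx": 0, "dy": 0, "dz": 0, "roll": 0, "gripper": 18}, {"dx": 0, "dy": 0, "dz": 0, "roll": 0, "gripper": 18}]' --grip_force 45

```text
t: 9.78
ee_pos: [397.9, -238.8, 46.5]
orientation: [0.499, 0.501, 0.499, -0.501]
wrist_force: [0.5, -0.2, 4.1]
grip_width: 0.25
```

Request:
send_rows --rows '[{"dx": -0.02, "dy": 0, "dz": 0, "roll": 0, "gripper": 18}, {"dx": -0.06, "dy": 0, "dz": 0, "roll": 0, "gripper": 18}, {"dx": -0.1, "dy": 0, "dz": 0, "roll": 0, "gripper": 18}, {"dx": -0.14, "dy": 0, "dz": 0, "roll": 0, "gripper": 18}, {"dx": -0.15, "dy": 0, "dz": 0, "roll": 0, "gripper": 18}]'

```text
t: 10.4
ee_pos: [398.1, -238.9, 137.5]
orientation: [0.5, 0.501, 0.498, -0.501]
wrist_force: [0.4, 0.2, -5.0]
grip_width: 0.254
```

Run:
```python
from h import *
s=short(); go((428.5,-41.7,140),0,s)
s,im,d=snap("wrist","w6",1.2)
P=cloud("wrist",d,s)
for nm,lo,hi in(("seat",45,54),):
    b=(P[...,2]>lo)&(P[...,2]<hi)&(abs(P[...,0]-428)<70)&(abs(P[...,1]+41)<70)
    q=P[b]; e=cv2.minAreaRect(q[:,:2].astype(np.float32)); print(nm,len(q),np.round(np.median(q,0),1),np.round(e[0],1),np.round(e[1],1))
```

```text
t 10.40 pos [ 398.1 -238.9  137.5] x [ 0.002 -0.001 -1.   ] y [ 1.    -0.004  0.002] F [ 0.4  0.2 -5. ] M [-0.02 -0.05 -0.  ] grip 23.6
dx -0.0045 dy 0.0493 dz -0.3288 roll -0.0027  (mm [  -2.7   29.6 -197.3], rows>=3.2) head now -0.24 tilt x [ 0.0019 -0.0014 -1.    ]
seat 751 [426.8 -86.1  50. ] [427.  -86.5] [ 9.9 57.1]
```

View pics/w6.png

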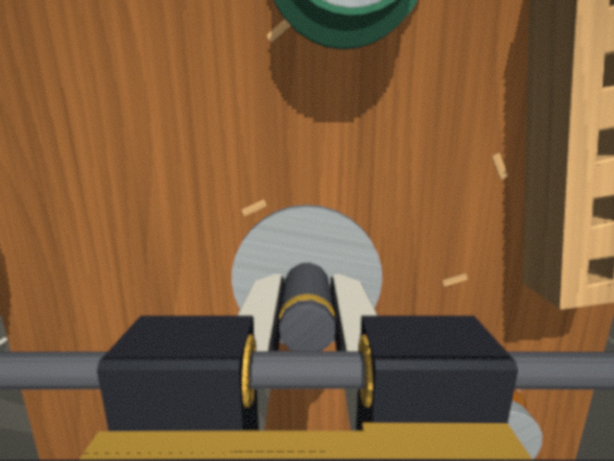

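Request:
send_rows --rows '[{"dx": -0.003, "dy": 0.01, "dz": -0.03, "roll": 0, "gripper": 18}, {"dx": -0.003, "dy": 0.03, "dz": -0.09, "roll": 0, "gripper": 18}, {"dx": -0.003, "dy": 0.049, "dz": -0.14, "roll": 0, "gripper": 18}, {"dx": -0.003, "dy": 0.049, "dz": -0.16, "roll": 0, "gripper": 18}, {"dx": -0.003, "dy": 0.049, "dz": -0.16, "roll": 0, "gripper": 18}]'

```text
t: 11.08
ee_pos: [426.5, -142.0, 136.7]
orientation: [-0.499, -0.5, -0.5, 0.501]
wrist_force: [0.5, 0.3, -4.9]
grip_width: 0.249
```

Run:
```python
from h import *
s=short()
s,im,d=snap("wrist","w7",1.2)
P=cloud("wrist",d,s)
b=(P[...,2]>48)&(P[...,2]<53)&(abs(P[...,0]-428)<70)&(abs(P[...,1]+41)<70)
q=P[b]; e=cv2.minAreaRect(q[:,:2].astype(np.float32)); print(len(q),np.round(np.median(q,0),1),np.round(e[0],1),np.round(e[1],1))
# circle fit to outer and inner edges of the ring top
r=np.hypot(q[:,0]-428.5,q[:,1]+41.7); print(np.percentile(r,[1,50,99]))
hull=cv2.convexHull(q[:,:2].astype(np.float32))[:,0]
A=np.c_[2*hull,np.ones(len(hull))]; x=np.linalg.lstsq(A,(hull**2).sum(1),rcond=None)[0]; print("hull circle",x[:2],np.sqrt(x[2]+x[0]**2+x[1]**2))
```

```text
t 11.07 pos [ 426.5 -142.   136.7] x [-0.002  0.    -1.   ] y [ 1.    -0.003 -0.002] F [ 0.5  0.3 -4.9] M [-0.05 -0.13 -0.03] grip 23.1
6245 [427.9 -33.9  50.2] [428.  -40.8] [98.9 99.2]
[35.49852744 43.31485009 50.3009575 ]
hull circle [428.03784967 -40.66525337] 49.691449771932525
```

View pics/w7.png

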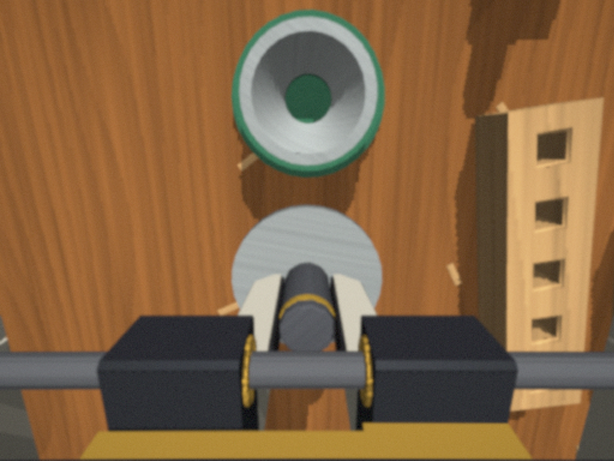

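Request:
send_rows --rows '[{"dx": 0, "dy": 0, "dz": -0.04, "roll": 0, "gripper": 18}, {"dx": 0, "dy": 0, "dz": -0.09, "roll": 0, "gripper": 18}, {"dx": 0, "dy": 0, "dz": -0.14, "roll": 0, "gripper": 18}, {"dx": 0, "dy": 0, "dz": -0.165, "roll": 0, "gripper": 18}, {"dx": 0, "dy": 0, "dz": -0.165, "roll": 0, "gripper": 18}]'

```text
t: 11.75
ee_pos: [427.6, -43.7, 137.6]
orientation: [-0.499, -0.501, -0.499, 0.501]
wrist_force: [-0.4, -0.6, -5.3]
grip_width: 0.25
```

Request:
send_rows --rows '[{"dx": 0, "dy": 0, "dz": 0, "roll": 0, "gripper": 18}, {"dx": 0, "dy": 0, "dz": 0, "roll": 0, "gripper": 18}, {"dx": 0, "dy": 0, "dz": 0, "roll": 0, "gripper": 18}, {"dx": 0, "dy": 0, "dz": 0, "roll": 0, "gripper": 18}, {"dx": 0, "dy": 0, "dz": 0, "roll": 0, "gripper": 18}]'

```text
t: 12.38
ee_pos: [427.7, -43.7, 137.6]
orientation: [-0.499, -0.501, -0.499, 0.501]
wrist_force: [-0.2, -0.7, -3.8]
grip_width: 0.252
```

Run:
```python
from h import *
s=short(); go((428.3,-41.4,80),0,s)
```

```text
t 12.38 pos [427.7 -43.7 137.6] x [ 0. -0. -1.] y [ 1.    -0.004  0.   ] F [-0.2 -0.7 -3.8] M [-0.01 -0.09 -0.02] grip 23.4
dx 0.0961 dy 0.0010 dz -0.0038 roll -0.0028  (mm [57.6  0.6 -2.3], rows>=0.9) head now -0.25 tilt x [ 0. -0. -1.]
```

Request:
send_rows --rows '[{"dx": 0, "dy": 0.001, "dz": -0.004, "roll": 0.003, "gripper": 18}, {"dx": 0.03, "dy": 0.001, "dz": -0.004, "roll": 0.003, "gripper": 18}, {"dx": 0.06, "dy": 0.001, "dz": -0.004, "roll": 0.003, "gripper": 18}, {"dx": 0.09, "dy": 0.001, "dz": -0.004, "roll": 0.003, "gripper": 18}, {"dx": 0.096, "dy": 0.001, "dz": -0.004, "roll": 0.003, "gripper": 18}]'

```text
t: 13.0
ee_pos: [426.5, -40.7, 77.5]
orientation: [-0.497, -0.501, -0.499, 0.503]
wrist_force: [0.0, 0.0, -3.7]
grip_width: 0.253
```

Request:
send_rows --rows '[{"dx": 0, "dy": 0, "dz": 0, "roll": 0, "gripper": 18}, {"dx": 0.003, "dy": 0, "dz": 0, "roll": 0, "gripper": 18}, {"dx": 0.006, "dy": 0, "dz": 0, "roll": 0, "gripper": 18}, {"dx": 0.008, "dy": 0, "dz": 0, "roll": 0, "gripper": 18}, {"dx": 0.009, "dy": 0, "dz": 0, "roll": 0, "gripper": 18}]'

```text
t: 13.62
ee_pos: [428.5, -41.1, 75.8]
orientation: [0.498, 0.502, 0.498, -0.502]
wrist_force: [-8.2, 2.6, 11.6]
grip_width: 0.251
```

Run:
```python
from h import *
s=short(); go((428.3,-41.4,80),0,s)
```

```text
t 13.62 pos [428.5 -41.1  75.8] x [ 0.  0. -1.] y [ 1.    -0.009  0.   ] F [-8.2  2.6 11.6] M [ 0.33  1.16 -0.04] grip 23.3
dx -0.0070 dy -0.0004 dz 0.0005 roll -0.0057  (mm [-4.2 -0.2  0.3], rows>=0.1) head now -0.51 tilt x [ 3.e-04  2.e-04 -1.e+00]
```

Request:
send_rows --rows '[{"dx": 0, "dy": -0.001, "dz": 0, "roll": 0, "gripper": 24}, {"dx": 0, "dy": -0.001, "dz": 0, "roll": 0, "gripper": 28}, {"dx": 0, "dy": -0.001, "dz": 0, "roll": 0, "gripper": 34}, {"dx": 0, "dy": -0.001, "dz": 0, "roll": 0, "gripper": 40}, {"dx": 0, "dy": -0.001, "dz": 0, "roll": 0, "gripper": 40}]'

```text
t: 14.25
ee_pos: [427.8, -41.2, 74.7]
orientation: [0.498, 0.502, 0.498, -0.502]
wrist_force: [0.0, -1.2, -0.7]
grip_width: 0.427
```

```bash
cat > bn.py <<'E'
from h import *
# bull-nose state in the seat from the wrist view: band disc plane (tilt), centre, shank top
def bn(tag,zoom=1.2):
    s=short(); s,im,d=snap("wrist",tag,zoom); P=cloud("wrist",d,s)
    c=np.array([428,-40.8])
    near=np.hypot(P[...,0]-c[0],P[...,1]-c[1])
    b=(P[...,2]>53)&(P[...,2]<85)&(near<48)&(near>18)
    # flat light-grey top face of band
    q=P[b]; A=np.c_[q[:,:2]-c,np.ones(len(q))]
    w=np.ones(len(q),bool)
    for _ in range(8):
        x=np.linalg.lstsq(A[w],q[w,2],rcond=None)[0]; r=q[:,2]-A@x; w=abs(r)<max(1.0,2*np.median(abs(r)))
    n=np.array([-x[0],-x[1],1]); n/=np.linalg.norm(n)
    print("band plane n",len(q),w.sum(),"z@c %.1f"%x[2],"tilt %.2f deg"%np.degrees(np.arccos(n[2])),"dir",np.round(n[:2],3),"res %.2f"%r[w].std())
    e=cv2.minAreaRect(q[w][:,:2].astype(np.float32)); print("band rect",np.round(e[0],1),np.round(e[1],1))
    b=(P[...,2]>100)&(P[...,2]<125)&(near<40)
    q=P[b]; 
    if len(q): print("top",len(q),np.round(np.median(q,0),1))
import sys
if __name__=="__main__": bn(sys.argv[1])
E
python3 bn.py w8
```

```text
t 14.25 pos [427.8 -41.2  74.7] x [ 0. -0. -1.] y [ 1.    -0.009  0.   ] F [ 0.  -1.2 -0.7] M [-0.01 -0.08  0.03] grip 39.7
band plane n 6397 5313 z@c 62.4 tilt 1.12 deg dir [-0.009  0.017] res 0.48
band rect [426.5 -39.6] [81.6 77.3]
top 3930 [427.9 -33.  112.1]
```

View pics/w8.png

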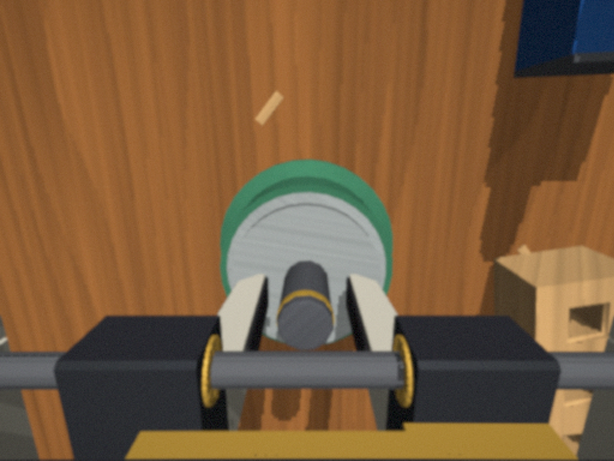

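Request:
send_rows --rows '[{"dx": -0.01, "dy": 0, "dz": 0, "roll": 0.005, "gripper": 40}, {"dx": -0.02, "dy": 0, "dz": 0, "roll": 0.005, "gripper": 40}, {"dx": -0.03, "dy": 0, "dz": 0, "roll": 0.005, "gripper": 40}, {"dx": -0.034, "dy": 0, "dz": 0, "roll": 0.005, "gripper": 40}, {"dx": -0.034, "dy": 0, "dz": 0, "roll": 0.005, "gripper": 40}]' --grip_force 45

```text
t: 14.92
ee_pos: [427.9, -41.2, 95.3]
orientation: [0.496, 0.504, 0.496, -0.504]
wrist_force: [0.2, -0.8, -0.8]
grip_width: 0.433
```

Request:
send_rows --rows '[{"dx": 0, "dy": 0.004, "dz": 0, "roll": 0, "gripper": 40}, {"dx": 0, "dy": 0.008, "dz": 0, "roll": 0, "gripper": 40}, {"dx": 0, "dy": 0.012, "dz": 0, "roll": 0, "gripper": 40}, {"dx": 0, "dy": 0.016, "dz": 0, "roll": 0, "gripper": 40}, {"dx": 0, "dy": 0.019, "dz": 0, "roll": 0, "gripper": 40}]'

```text
t: 15.55
ee_pos: [437.4, -41.4, 94.8]
orientation: [-0.495, -0.503, -0.497, 0.505]
wrist_force: [-12.0, -0.3, 11.0]
grip_width: 0.433
```

```bash
python3 bn.py w9
```

```text
t 15.55 pos [437.4 -41.4  94.8] x [-0.005 -0.    -1.   ] y [ 1.    -0.017 -0.005] F [-12.   -0.3  11. ] M [-0.16  2.47  0.04] grip 40.3
band plane n 5863 5098 z@c 63.2 tilt 1.64 deg dir [0.025 0.014] res 0.48
band rect [430.  -39.8] [78.4 81. ]
top 2682 [429.4 -33.9 113. ]
```

View pics/w9.png

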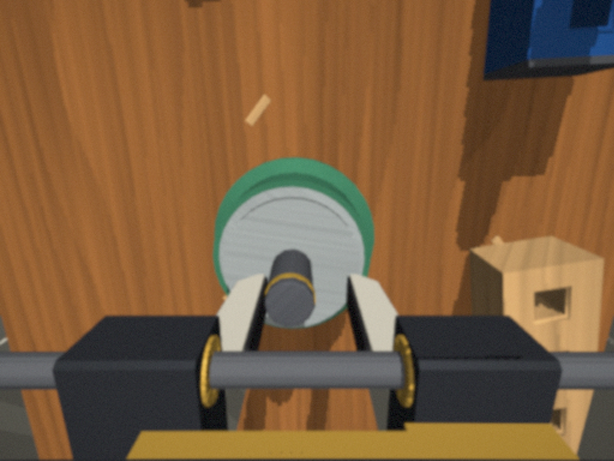

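Request:
send_rows --rows '[{"dx": -0.002, "dy": 0, "dz": 0, "roll": -0.003, "gripper": 40}, {"dx": -0.004, "dy": 0.002, "dz": 0, "roll": -0.006, "gripper": 40}, {"dx": -0.006, "dy": 0.004, "dz": 0, "roll": -0.011, "gripper": 40}, {"dx": -0.008, "dy": 0.006, "dz": 0, "roll": -0.011, "gripper": 40}, {"dx": -0.009, "dy": 0.007, "dz": 0, "roll": -0.011, "gripper": 40}]'

```text
t: 16.23
ee_pos: [443.4, -41.4, 100.5]
orientation: [0.5, 0.5, 0.5, -0.5]
wrist_force: [-3.6, 0.8, 0.6]
grip_width: 0.429
```

```bash
python3 bn.py w10
```

```text
t 16.23 pos [443.4 -41.4 100.5] x [ 0.  0. -1.] y [1. 0. 0.] F [-3.6  0.8  0.6] M [-0.08  0.63 -0.03] grip 39.9
band plane n 5715 4979 z@c 67.9 tilt 8.48 deg dir [0.147 0.01 ] res 0.49
band rect [431.8 -39.6] [77.8 80.8]
top 2418 [435.5 -34.9 116.3]
```

View pics/w10.png

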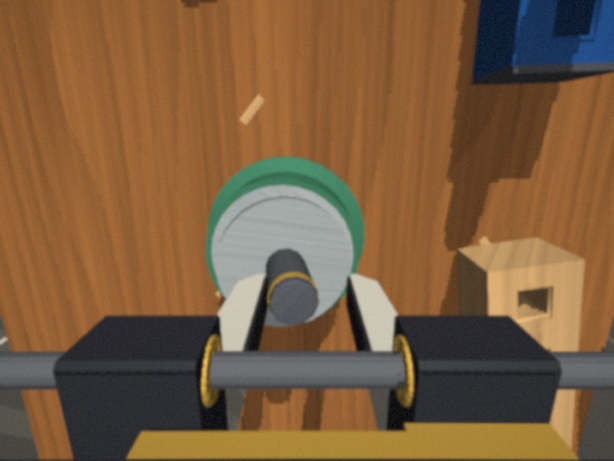

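Request:
send_rows --rows '[{"dx": -0.001, "dy": 0.001, "dz": 0, "roll": 0, "gripper": 40}, {"dx": -0.002, "dy": 0.002, "dz": 0, "roll": 0, "gripper": 40}, {"dx": -0.0025, "dy": 0.0025, "dz": 0, "roll": 0, "gripper": 40}, {"dx": -0.0025, "dy": 0.0025, "dz": 0, "roll": 0, "gripper": 40}, {"dx": -0.0025, "dy": 0.0025, "dz": 0, "roll": 0, "gripper": 40}]'

```text
t: 16.9
ee_pos: [444.8, -41.4, 101.9]
orientation: [0.5, 0.5, 0.5, -0.5]
wrist_force: [-1.9, 0.2, -1.1]
grip_width: 0.43
```

```bash
python3 bn.py w11
```

```text
t 16.90 pos [444.8 -41.4 101.9] x [ 0.  0. -1.] y [1. 0. 0.] F [-1.9  0.2 -1.1] M [ 0.01  0.34 -0.02] grip 40.0
band plane n 5661 4893 z@c 69.1 tilt 10.14 deg dir [0.176 0.008] res 0.49
band rect [432.3 -39.7] [78.2 80.9]
top 2334 [436.9 -35.2 117. ]
```

Request:
send_rows --rows '[{"dx": 0.003, "dy": -0.003, "dz": 0, "roll": 0, "gripper": 40}, {"dx": 0.006, "dy": -0.006, "dz": 0, "roll": 0, "gripper": 40}, {"dx": 0.009, "dy": -0.009, "dz": 0, "roll": 0, "gripper": 40}, {"dx": 0.0115, "dy": -0.013, "dz": 0, "roll": 0, "gripper": 40}, {"dx": 0.0115, "dy": -0.028, "dz": 0, "roll": 0, "gripper": 40}]'

```text
t: 17.58
ee_pos: [428.4, -41.5, 95.2]
orientation: [0.501, 0.5, 0.5, -0.5]
wrist_force: [0.4, 0.4, 0.4]
grip_width: 0.431
```

```bash
python3 bn.py w12
```

```text
t 17.57 pos [428.4 -41.5  95.2] x [ 0.002 -0.    -1.   ] y [1.    0.001 0.002] F [0.4 0.4 0.4] M [-0.06 -0.1  -0.02] grip 40.0
band plane n 5845 5141 z@c 62.4 tilt 1.15 deg dir [-0.    0.02] res 0.48
band rect [429.4 -39.7] [78.3 81.6]
top 2847 [428.3 -33.5 112.2]
```

View pics/w12.png

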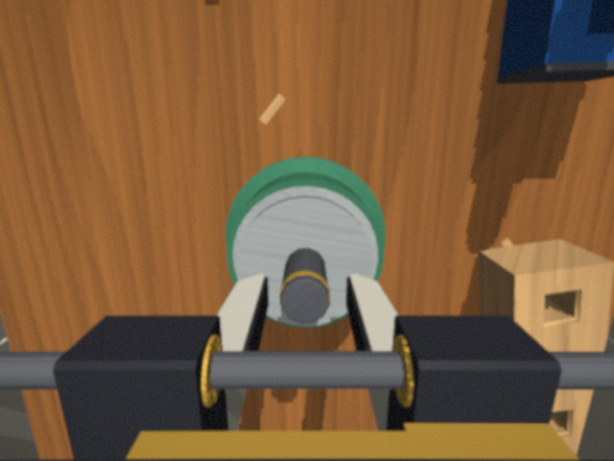

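Request:
send_rows --rows '[{"dx": -0.06, "dy": 0, "dz": 0, "roll": 0, "gripper": 50}, {"dx": -0.15, "dy": 0, "dz": 0, "roll": 0, "gripper": 93}, {"dx": -0.24, "dy": 0.03, "dz": 0.04, "roll": 0, "gripper": 93}, {"dx": -0.32, "dy": 0.08, "dz": 0.1, "roll": 0, "gripper": 93}, {"dx": -0.38, "dy": 0.14, "dz": 0.17, "roll": 0, "gripper": 93}]'

```text
t: 18.25
ee_pos: [509.2, -139.4, 322.1]
orientation: [0.502, 0.501, 0.499, -0.499]
wrist_force: [0.8, -0.0, 0.1]
grip_width: 0.919
```

Request:
send_rows --rows '[{"dx": -0.01, "dy": 0.06, "dz": 0.07, "roll": -0.02, "gripper": 93}, {"dx": -0.01, "dy": 0.12, "dz": 0.14, "roll": -0.04, "gripper": 93}, {"dx": -0.01, "dy": 0.166, "dz": 0.194, "roll": -0.055, "gripper": 93}, {"dx": -0.01, "dy": 0.166, "dz": 0.194, "roll": -0.055, "gripper": 93}, {"dx": -0.01, "dy": 0.166, "dz": 0.194, "roll": -0.055, "gripper": 93}]'

```text
t: 18.88
ee_pos: [607.3, -254.6, 324.6]
orientation: [0.521, 0.478, 0.521, -0.478]
wrist_force: [-0.1, -0.4, -0.9]
grip_width: 1.0
```

Run:
```python
from h import *
s=short(); s,im,d=snap("wrist","w13",1.2); P=cloud("wrist",d,s)
b=(P[...,2]>46)&(P[...,2]<54)&(P[...,0]>540)&(P[...,0]<690)&(P[...,1]>-330)&(P[...,1]<-30)
bl,l=blobs(b,500)
for i,st,c in bl:
    q=P[l==i]; e=cv2.minAreaRect(q[:,:2].astype(np.float32)); print(st,np.median(q[:,2]),np.round(e[0],1),np.round(e[1],1),round(e[2],2))
# holes: dark / deep pixels inside the rack outline
h=cv2.cvtColor(im,cv2.COLOR_BGR2HSV)
big=max(bl,key=lambda t:t[1][4])[0]
m=(l==big).astype(np.uint8); cs,hi=cv2.findContours(m,cv2.RETR_CCOMP,cv2.CHAIN_APPROX_NONE)
for c,hh in zip(cs,hi[0]):
    if hh[3]>=0 and cv2.contourArea(c)>40:
        X=onplane("wrist",c[:,0],50,s); e=cv2.minAreaRect(X[:,:2].astype(np.float32)); print("hole",np.round(e[0],1),np.round(e[1],1),e[2])
```

```text
t 18.88 pos [ 607.3 -254.6  324.6] x [ 0.  0. -1.] y [0.996 0.086 0.   ] F [-0.1 -0.4 -0.9] M [-0.04 -0.09 -0.05] grip 93.0
[235, 5, 53, 185, 6944] 49.92170205784808 [ 611.7 -170.3] [ 62.  247.8] 8.54
hole [ 625.7 -264.2] [22.7 22.1] 9.862915992736816
hole [ 618.1 -217. ] [22.1 21.9] 5.8946943283081055
hole [ 611.5 -170.2] [22.8 22. ] 5.845428943634033
hole [ 604.5 -123.2] [22.5 21.9] 8.72574234008789
hole [596.5 -76.7] [22.8 21.4] 5.632705211639404
```

View pics/w13.png

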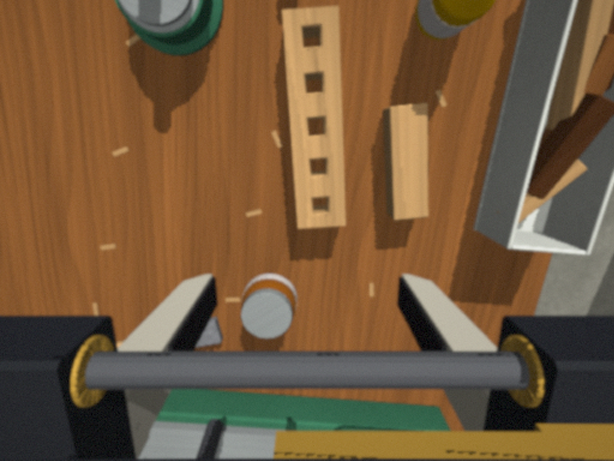

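Request:
send_rows --rows '[{"dx": 0, "dy": 0.003, "dz": -0.07, "roll": 0, "gripper": 70}, {"dx": 0.01, "dy": 0.006, "dz": -0.16, "roll": 0, "gripper": 60}, {"dx": 0.02, "dy": 0.009, "dz": -0.25, "roll": 0, "gripper": 60}, {"dx": 0.04, "dy": 0.012, "dz": -0.34, "roll": 0, "gripper": 60}, {"dx": 0.06, "dy": 0.015, "dz": -0.43, "roll": 0, "gripper": 60}]'

```text
t: 19.55
ee_pos: [593.1, 5.6, 290.0]
orientation: [0.522, 0.478, 0.521, -0.477]
wrist_force: [0.8, -0.7, -0.1]
grip_width: 0.645
```

Request:
send_rows --rows '[{"dx": 0.03, "dy": 0.003, "dz": -0.09, "roll": 0, "gripper": 60}, {"dx": 0.06, "dy": 0.006, "dz": -0.17, "roll": 0, "gripper": 60}, {"dx": 0.08, "dy": 0.009, "dz": -0.225, "roll": 0, "gripper": 60}, {"dx": 0.08, "dy": 0.009, "dz": -0.235, "roll": 0, "gripper": 60}, {"dx": 0.08, "dy": 0.009, "dz": -0.235, "roll": 0, "gripper": 60}]'

```text
t: 20.18
ee_pos: [587.0, 144.3, 242.0]
orientation: [0.522, 0.478, 0.521, -0.477]
wrist_force: [0.0, -0.4, -1.0]
grip_width: 0.643
```

```bash
cat > butts.py <<'E'
from h import *
import sys
def butts(tag,x0,x1,y0,y1,zlo=135,zhi=160):
    s=short(); s,im,d=snap("wrist",tag,1.2); P=cloud("wrist",d,s)
    b=(P[...,2]>zlo)&(P[...,2]<zhi)&(P[...,0]>x0)&(P[...,0]<x1)&(P[...,1]>y0)&(P[...,1]<y1)
    bl,l=blobs(b,30)
    for i,st,c in bl:
        q=P[l==i]; t=q[q[:,2]>np.percentile(q[:,2],90)-3]; e=cv2.minAreaRect(t[:,:2].astype(np.float32))
        (cx,cy),r=cv2.minEnclosingCircle(t[:,:2].astype(np.float32))
        print("butt px",np.round(c).tolist(),"n",len(t),"z %.1f"%np.median(t[:,2]),"rect",np.round(e[0],1),np.round(e[1],1),"circ",round(cx,1),round(cy,1),round(r,1),"bgr",np.round(im[l==i].mean(0)))
    return s
if __name__=="__main__":
    s=butts(sys.argv[1],*map(float,sys.argv[2:6]))
E
python3 butts.py w14 540 640 60 330
```

```text
t 20.18 pos [587.  144.3 242. ] x [ 0.002 -0.    -1.   ] y [0.996 0.088 0.002] F [ 0.  -0.4 -1. ] M [-0.04 -0.06 -0.07] grip 59.8
butt px [266.0, 25.0] n 590 z 147.8 rect [584.1 288.2] [20.3 20.3] circ 583.9 288.1 10.7 bgr [ 20.  26. 167.]
butt px [262.0, 87.0] n 508 z 147.7 rect [585.  240.7] [20.7 20.1] circ 585.2 240.6 10.6 bgr [34. 28. 26.]
butt px [258.0, 143.0] n 433 z 147.7 rect [586.2 193.3] [20.3 20.1] circ 586.5 193.2 10.7 bgr [34. 51. 79.]
butt px [255.0, 193.0] n 373 z 147.6 rect [587.3 145.5] [20.5 20.4] circ 587.4 145.4 10.6 bgr [107. 158. 196.]
```

View pics/w14.png

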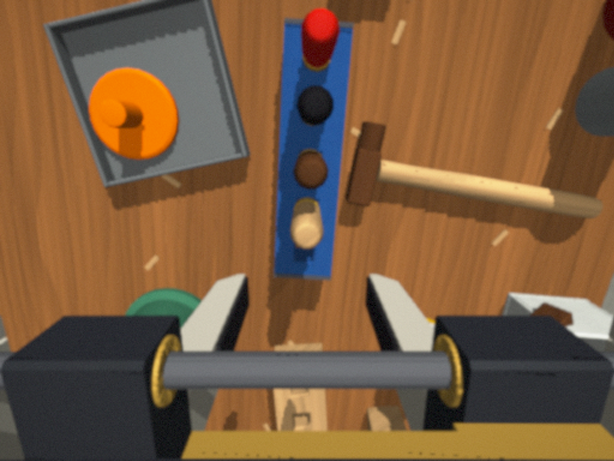

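Request:
send_rows --rows '[{"dx": 0.06, "dy": 0.001, "dz": -0.002, "roll": 0, "gripper": 60}, {"dx": 0.13, "dy": 0.001, "dz": -0.002, "roll": 0, "gripper": 60}, {"dx": 0.2, "dy": 0.001, "dz": -0.002, "roll": 0, "gripper": 60}, {"dx": 0.245, "dy": 0.001, "dz": -0.002, "roll": 0, "gripper": 60}, {"dx": 0.262, "dy": 0.001, "dz": -0.002, "roll": 0, "gripper": 60}]' --grip_force 40

```text
t: 20.85
ee_pos: [587.0, 143.7, 82.2]
orientation: [0.52, 0.478, 0.521, -0.479]
wrist_force: [1.2, 0.2, -0.5]
grip_width: 0.644
```

Request:
send_rows --rows '[{"dx": 0, "dy": 0, "dz": 0, "roll": 0, "gripper": 45}, {"dx": 0, "dy": 0, "dz": 0, "roll": 0, "gripper": 30}, {"dx": 0, "dy": 0, "dz": 0, "roll": 0, "gripper": 20}, {"dx": 0, "dy": 0, "dz": 0, "roll": 0, "gripper": 20}, {"dx": 0, "dy": 0, "dz": 0, "roll": 0, "gripper": 20}]' --grip_force 40

```text
t: 21.48
ee_pos: [588.3, 145.5, 84.5]
orientation: [0.522, 0.478, 0.521, -0.477]
wrist_force: [-0.4, -0.1, 5.9]
grip_width: 0.283
```

Run:
```python
from h import *
s=short(); go((587.3,145.4,85),5,s)
d=np.load("pics/w14.npy")
# cap position in the tray at w14 (pose then 587,144.3,242)
s2=dict(s); s2["ee_pos"]=[587.0,144.3,242.0]; s2["orientation"]=[0.522,0.478,0.521,-0.477]
P=cloud("wrist",d,s2)
for nm,lo,hi in(("knob",50,60),("disc",13,17.5),("rim",22,29)):
    b=(P[...,2]>lo)&(P[...,2]<hi)&(abs(P[...,0]-420)<110)&(abs(P[...,1]-244)<110)
    q=P[b]; e=cv2.minAreaRect(q[:,:2].astype(np.float32)); print(nm,len(q),np.round(np.median(q,0),1),np.round(e[0],1),np.round(e[1],1))
```

```text
t 21.48 pos [588.3 145.5  84.5] x [ 0.002  0.    -1.   ] y [0.996 0.087 0.002] F [-0.4 -0.1  5.9] M [-0.07  0.1  -0.01] grip 26.3
dx -0.0009 dy -0.0016 dz -0.0000 roll -0.0002  (mm [-0.5 -1.  -0. ], rows>=0.0) head now 4.99 tilt x [ 1.6e-03  2.0e-04 -1.0e+00]
knob 452 [398.7 221.9  54.8] [397.8 221.7] [25.5 24.7]
disc 4039 [400.2 228.7  15. ] [422.3 244.9] [157.2 152.2]
rim 2273 [401.5 246.3  24.6] [419.9 243.9] [161.6 160.2]
```

Request:
send_rows --rows '[{"dx": -0.02, "dy": 0, "dz": 0, "roll": 0, "gripper": 20}, {"dx": -0.05, "dy": 0, "dz": 0, "roll": 0, "gripper": 20}, {"dx": -0.09, "dy": 0, "dz": 0, "roll": 0, "gripper": 20}, {"dx": -0.12, "dy": 0, "dz": 0, "roll": 0, "gripper": 20}, {"dx": -0.126, "dy": 0, "dz": 0, "roll": 0, "gripper": 20}]'

```text
t: 22.1
ee_pos: [588.8, 145.5, 161.5]
orientation: [0.522, 0.479, 0.52, -0.477]
wrist_force: [0.5, -0.0, -1.3]
grip_width: 0.288
```

Request:
send_rows --rows '[{"dx": 0, "dy": 0, "dz": 0.06, "roll": 0, "gripper": 20}, {"dx": 0, "dy": 0.001, "dz": 0.14, "roll": 0, "gripper": 20}, {"dx": 0, "dy": 0.001, "dz": 0.22, "roll": 0, "gripper": 20}, {"dx": 0, "dy": 0.001, "dz": 0.3, "roll": 0, "gripper": 20}, {"dx": 0, "dy": 0.002, "dz": 0.38, "roll": 0, "gripper": 20}]'

```text
t: 22.72
ee_pos: [608.0, -83.2, 158.2]
orientation: [0.521, 0.478, 0.522, -0.478]
wrist_force: [0.4, 0.5, -0.5]
grip_width: 0.29
```

Request:
send_rows --rows '[{"dx": 0, "dy": 0, "dz": 0.08, "roll": 0, "gripper": 20}, {"dx": 0, "dy": 0.001, "dz": 0.16, "roll": 0, "gripper": 20}, {"dx": 0, "dy": 0.001, "dz": 0.24, "roll": 0, "gripper": 20}, {"dx": 0, "dy": 0.001, "dz": 0.29, "roll": 0, "gripper": 20}, {"dx": 0, "dy": 0.001, "dz": 0.307, "roll": 0, "gripper": 20}]'

```text
t: 23.35
ee_pos: [624.4, -266.8, 157.9]
orientation: [0.52, 0.478, 0.521, -0.479]
wrist_force: [0.5, 0.9, -2.1]
grip_width: 0.289
```

Run:
```python
from h import *
s=short(); go((626.1,-264.9,160),5,s); s,im,d=snap("wrist","w15",1.2)
P=cloud("wrist",d,s)
b=(P[...,2]>200)&(P[...,2]<240)&(abs(P[...,0]-626)<60)&(abs(P[...,1]+265)<60); q=P[b]; print("butt",len(q),np.round(np.median(q,0),1))
```

```text
t 23.35 pos [ 624.4 -266.8  157.9] x [-0.001  0.001 -1.   ] y [ 0.996  0.085 -0.001] F [ 0.5  0.9 -2.1] M [-0.04 -0.04 -0.07] grip 26.9
dx -0.0035 dy 0.0031 dz -0.0029 roll -0.0016  (mm [-2.1  1.9 -1.8], rows>=0.1) head now 4.86 tilt x [-1.5e-03  5.0e-04 -1.0e+00]
butt 3334 [ 624.4 -258.3  213. ]
```

View pics/w15.png

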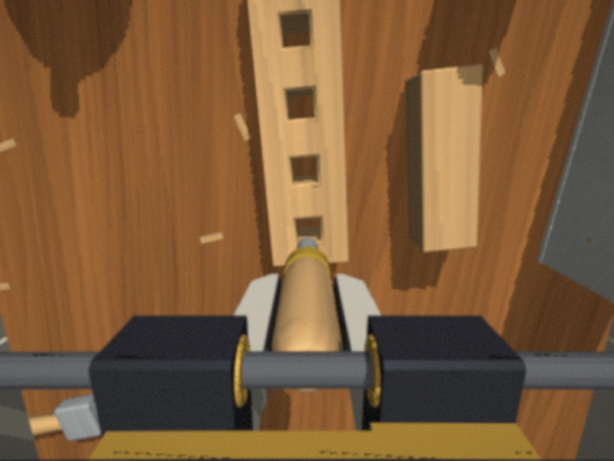

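Request:
send_rows --rows '[{"dx": 0.01, "dy": 0.001, "dz": 0, "roll": 0, "gripper": 20}, {"dx": 0.02, "dy": 0.001, "dz": 0, "roll": 0, "gripper": 20}, {"dx": 0.025, "dy": 0.001, "dz": 0, "roll": 0, "gripper": 20}, {"dx": 0.025, "dy": 0.001, "dz": 0, "roll": 0, "gripper": 20}, {"dx": 0.025, "dy": 0.001, "dz": 0, "roll": 0, "gripper": 20}]'

```text
t: 24.02
ee_pos: [625.9, -265.0, 144.3]
orientation: [0.521, 0.478, 0.521, -0.478]
wrist_force: [-0.7, -0.7, -0.7]
grip_width: 0.282
```

Run:
```python
from h import *
s=short(); go((626.1,-264.9,86),5,s); s,im,d=snap("wrist","w16",1)
c=im[150:290,180:340]; cv2.imwrite("pics/w16z.png",cv2.resize(c,None,fx=4,fy=4,interpolation=cv2.INTER_CUBIC))
```

```text
t 24.02 pos [ 625.9 -265.   144.3] x [ 0. -0. -1.] y [0.996 0.087 0.   ] F [-0.7 -0.7 -0.7] M [-0.06 -0.1  -0.03] grip 26.3
dx 0.0971 dy 0.0003 dz -0.0001 roll -0.0001  (mm [58.3  0.2 -0. ], rows>=0.9) head now 4.99 tilt x [ 3.e-04 -2.e-04 -1.e+00]
```

View pics/w16z.png

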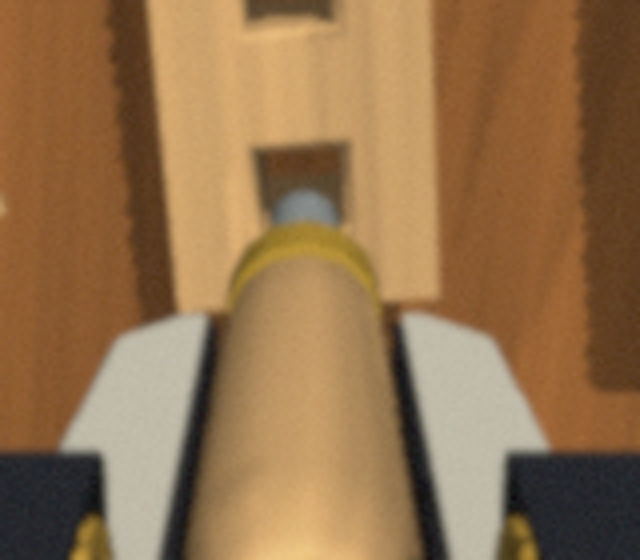

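Request:
send_rows --rows '[{"dx": 0.015, "dy": 0, "dz": 0, "roll": 0, "gripper": 20}, {"dx": 0.03, "dy": 0, "dz": 0, "roll": 0, "gripper": 20}, {"dx": 0.05, "dy": 0, "dz": 0, "roll": 0, "gripper": 20}, {"dx": 0.07, "dy": 0, "dz": 0, "roll": 0, "gripper": 20}, {"dx": 0.09, "dy": 0, "dz": 0, "roll": 0, "gripper": 20}]'

```text
t: 24.7
ee_pos: [625.5, -265.1, 88.7]
orientation: [0.521, 0.478, 0.521, -0.478]
wrist_force: [0.2, 0.8, -0.6]
grip_width: 0.285
```

Request:
send_rows --rows '[{"dx": 0.006, "dy": 0, "dz": 0, "roll": 0, "gripper": 20}, {"dx": 0.009, "dy": 0, "dz": 0, "roll": 0, "gripper": 20}, {"dx": 0.01, "dy": 0, "dz": 0, "roll": 0, "gripper": 20}, {"dx": 0.01, "dy": 0, "dz": 0, "roll": 0, "gripper": 20}, {"dx": 0.01, "dy": 0, "dz": 0, "roll": 0, "gripper": 20}]'

```text
t: 25.32
ee_pos: [626.1, -265.3, 84.5]
orientation: [0.522, 0.478, 0.521, -0.478]
wrist_force: [-0.8, -0.1, -0.2]
grip_width: 0.285
```

Run:
```python
from h import *
s=short(); go((626.1,-264.9,85),5,s); s,im,d=snap("wrist","w17",1)
c=im[150:290,180:340]; cv2.imwrite("pics/w17z.png",cv2.resize(c,None,fx=4,fy=4,interpolation=cv2.INTER_CUBIC))
```

```text
t 25.32 pos [ 626.1 -265.3   84.5] x [ 0.001 -0.    -1.   ] y [0.996 0.087 0.001] F [-0.8 -0.1 -0.2] M [-0.11 -0.11  0.01] grip 26.5
dx -0.0008 dy 0.0001 dz -0.0007 roll -0.0003  (mm [-0.5  0.  -0.4], rows>=0.0) head now 4.98 tilt x [ 9.e-04 -4.e-04 -1.e+00]
```

View pics/w17z.png

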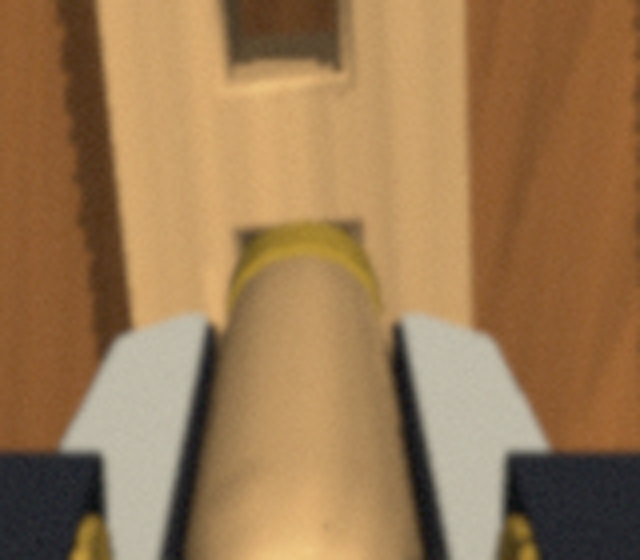

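Request:
send_rows --rows '[{"dx": 0.003, "dy": 0, "dz": 0, "roll": 0, "gripper": 20}, {"dx": 0.003, "dy": 0, "dz": 0, "roll": 0, "gripper": 35}, {"dx": 0.003, "dy": 0, "dz": 0, "roll": 0, "gripper": 50}, {"dx": 0, "dy": 0, "dz": 0, "roll": 0, "gripper": 55}, {"dx": 0, "dy": 0, "dz": 0, "roll": 0, "gripper": 55}]'

```text
t: 26.0
ee_pos: [625.8, -265.2, 84.0]
orientation: [0.521, 0.478, 0.521, -0.478]
wrist_force: [-0.5, -0.2, -0.1]
grip_width: 0.585
```

Request:
send_rows --rows '[{"dx": -0.03, "dy": 0, "dz": 0, "roll": 0, "gripper": 55}, {"dx": -0.09, "dy": 0, "dz": 0, "roll": 0, "gripper": 55}, {"dx": -0.15, "dy": 0, "dz": 0, "roll": 0, "gripper": 60}, {"dx": -0.19, "dy": 0, "dz": 0, "roll": 0, "gripper": 60}, {"dx": -0.2, "dy": 0, "dz": -0.03, "roll": 0, "gripper": 60}]'

```text
t: 26.62
ee_pos: [625.3, -248.2, 207.8]
orientation: [0.523, 0.479, 0.519, -0.478]
wrist_force: [0.4, 0.3, -0.7]
grip_width: 0.644
```

Request:
send_rows --rows '[{"dx": 0, "dy": 0, "dz": -0.08, "roll": 0, "gripper": 60}, {"dx": 0, "dy": 0, "dz": -0.17, "roll": 0, "gripper": 60}, {"dx": 0, "dy": 0, "dz": -0.26, "roll": 0, "gripper": 60}, {"dx": 0, "dy": 0, "dz": -0.35, "roll": 0, "gripper": 60}, {"dx": 0, "dy": 0, "dz": -0.44, "roll": 0, "gripper": 60}]'

```text
t: 27.25
ee_pos: [599.9, 18.6, 203.2]
orientation: [0.521, 0.478, 0.522, -0.478]
wrist_force: [1.5, 0.5, -0.5]
grip_width: 0.644
```

Request:
send_rows --rows '[{"dx": 0, "dy": 0, "dz": -0.09, "roll": 0, "gripper": 60}, {"dx": 0, "dy": 0.001, "dz": -0.18, "roll": 0, "gripper": 60}, {"dx": 0, "dy": 0.001, "dz": -0.26, "roll": 0, "gripper": 60}, {"dx": 0, "dy": 0.001, "dz": -0.297, "roll": 0, "gripper": 60}, {"dx": 0, "dy": 0.001, "dz": -0.297, "roll": 0, "gripper": 60}]'

```text
t: 27.88
ee_pos: [585.4, 194.9, 203.4]
orientation: [0.522, 0.477, 0.522, -0.477]
wrist_force: [-0.2, -0.6, 0.1]
grip_width: 0.645
```

```bash
python3 butts.py w18 540 640 60 330
python3 - <<'E'
from h import *
go((586.8,193.3,85),5)
s,im,d=snap("top","t2",1); c=im[130:290,120:440]; cv2.imwrite("pics/t2z.png",cv2.resize(c,None,fx=2.4,fy=2.4,interpolation=cv2.INTER_CUBIC))
P=cloud("top",d); b=(P[...,2]>135)&(P[...,2]<155)&(P[...,0]>580)&(P[...,0]<660)&(P[...,1]<-40)&(P[...,1]>-300)
bl,l=blobs(b,5)
for i,st,cc in bl: print("rack butt",st,np.round(np.median(P[l==i],0),1))
E
```

```text
t 27.88 pos [585.4 194.9 203.4] x [-0.001 -0.    -1.   ] y [ 0.996  0.089 -0.001] F [-0.2 -0.6  0.1] M [-0.07 -0.13  0.02] grip 60.0
butt px [264.0, 87.0] n 702 z 147.6 rect [583.9 288.6] [20.6 20.5] circ 583.9 288.5 10.6 bgr [ 25.  29. 184.]
butt px [260.0, 151.0] n 584 z 147.6 rect [585.4 241. ] [19.8 21.3] circ 585.4 241.0 10.7 bgr [35. 29. 28.]
butt px [256.0, 209.0] n 490 z 147.6 rect [586.7 193.6] [20.7 20.1] circ 586.2 193.3 10.9 bgr [35. 55. 85.]
dx 0.1975 dy 0.0017 dz 0.0003 roll 0.0006  (mm [118.5   1.    0.2], rows>=1.9) head now 5.05 tilt x [-8.e-04 -7.e-04 -1.e+00]
rack butt [343, 158, 9, 9, 67] [ 625.1 -263.7  145. ]
```

View pics/t2z.png

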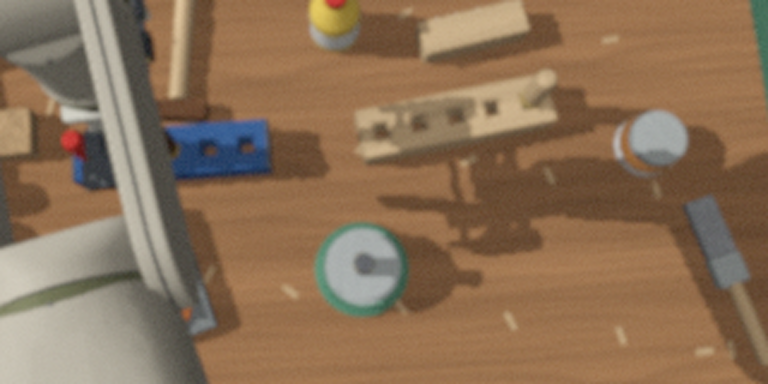

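Request:
send_rows --rows '[{"dx": 0.05, "dy": 0.001, "dz": 0.001, "roll": 0, "gripper": 60}, {"dx": 0.11, "dy": 0.001, "dz": 0.001, "roll": 0, "gripper": 60}, {"dx": 0.16, "dy": 0.001, "dz": 0.001, "roll": 0, "gripper": 60}, {"dx": 0.19, "dy": 0.001, "dz": 0.001, "roll": 0, "gripper": 60}, {"dx": 0.197, "dy": 0.001, "dz": 0.001, "roll": 0, "gripper": 60}]' --grip_force 40

```text
t: 28.6
ee_pos: [586.5, 191.6, 84.6]
orientation: [0.521, 0.478, 0.521, -0.479]
wrist_force: [-0.1, -0.0, 0.1]
grip_width: 0.648
```

Request:
send_rows --rows '[{"dx": 0, "dy": 0, "dz": 0, "roll": 0, "gripper": 45}, {"dx": 0, "dy": 0, "dz": 0, "roll": 0, "gripper": 30}, {"dx": 0, "dy": 0, "dz": 0, "roll": 0, "gripper": 20}, {"dx": 0, "dy": 0, "dz": 0, "roll": 0, "gripper": 20}, {"dx": 0, "dy": 0, "dz": 0, "roll": 0, "gripper": 20}]' --grip_force 40

```text
t: 29.22
ee_pos: [587.5, 193.0, 86.5]
orientation: [0.521, 0.478, 0.521, -0.477]
wrist_force: [0.3, 0.2, 4.0]
grip_width: 0.285
```

Request:
send_rows --rows '[{"dx": -0.02, "dy": 0, "dz": 0, "roll": 0, "gripper": 20}, {"dx": -0.05, "dy": 0, "dz": 0, "roll": 0, "gripper": 20}, {"dx": -0.09, "dy": 0, "dz": 0, "roll": 0, "gripper": 20}, {"dx": -0.12, "dy": 0, "dz": 0, "roll": 0, "gripper": 20}, {"dx": -0.126, "dy": 0, "dz": 0, "roll": 0, "gripper": 20}]'

```text
t: 29.85
ee_pos: [588.3, 193.1, 164.0]
orientation: [0.522, 0.479, 0.521, -0.477]
wrist_force: [-1.0, -0.2, -1.3]
grip_width: 0.288
```

Run:
```python
from h import *
s=short(); go((618.7,-217.5,160),5,s)
```

```text
t 29.85 pos [588.3 193.1 164. ] x [ 0.004  0.001 -1.   ] y [0.996 0.087 0.004] F [-1.  -0.2 -1.3] M [-0.05 -0.14  0.02] grip 26.7
dx 0.0063 dy -0.0090 dz 0.6862 roll -0.0002  (mm [  3.8  -5.4 411.7], rows>=6.6) head now 4.98 tilt x [ 3.7e-03  9.0e-04 -1.0e+00]
```

Request:
send_rows --rows '[{"dx": 0, "dy": 0, "dz": 0.06, "roll": 0, "gripper": 20}, {"dx": 0, "dy": -0.001, "dz": 0.14, "roll": 0, "gripper": 20}, {"dx": 0, "dy": -0.002, "dz": 0.22, "roll": 0, "gripper": 20}, {"dx": 0, "dy": -0.003, "dz": 0.3, "roll": 0, "gripper": 20}, {"dx": 0, "dy": -0.004, "dz": 0.38, "roll": 0, "gripper": 20}]'

```text
t: 30.48
ee_pos: [603.9, -36.0, 160.6]
orientation: [0.521, 0.478, 0.522, -0.478]
wrist_force: [0.4, -0.1, -1.0]
grip_width: 0.284
```

Request:
send_rows --rows '[{"dx": 0, "dy": -0.001, "dz": 0.08, "roll": 0, "gripper": 20}, {"dx": 0, "dy": -0.002, "dz": 0.16, "roll": 0, "gripper": 20}, {"dx": 0, "dy": -0.003, "dz": 0.24, "roll": 0, "gripper": 20}, {"dx": 0, "dy": -0.003, "dz": 0.29, "roll": 0, "gripper": 20}, {"dx": 0, "dy": -0.003, "dz": 0.306, "roll": 0, "gripper": 20}]'

```text
t: 31.1
ee_pos: [617.9, -219.3, 160.4]
orientation: [0.52, 0.478, 0.521, -0.479]
wrist_force: [1.2, 1.2, -0.9]
grip_width: 0.285
```

Request:
send_rows --rows '[{"dx": 0.01, "dy": 0, "dz": 0, "roll": 0, "gripper": 20}, {"dx": 0.02, "dy": 0, "dz": 0, "roll": 0, "gripper": 20}, {"dx": 0.025, "dy": 0, "dz": 0, "roll": 0, "gripper": 20}, {"dx": 0.025, "dy": 0, "dz": 0, "roll": 0, "gripper": 20}, {"dx": 0.025, "dy": 0, "dz": 0, "roll": 0, "gripper": 20}]'

```text
t: 31.72
ee_pos: [618.8, -217.2, 146.7]
orientation: [0.521, 0.478, 0.521, -0.478]
wrist_force: [0.1, 0.2, -1.3]
grip_width: 0.287
```

Run:
```python
from h import *
s=short(); go((618.7,-217.5,86.5),5,s); s,im,d=snap("wrist","w19",1.2)
```

```text
t 31.73 pos [ 618.8 -217.2  146.7] x [ 0. -0. -1.] y [0.996 0.087 0.   ] F [ 0.1  0.2 -1.3] M [ 0.02 -0.08  0.04] grip 26.7
dx 0.1003 dy -0.0002 dz 0.0004 roll 0.0001  (mm [60.2 -0.1  0.3], rows>=1.0) head now 5.01 tilt x [ 3.e-04 -1.e-04 -1.e+00]
```

View pics/w19.png

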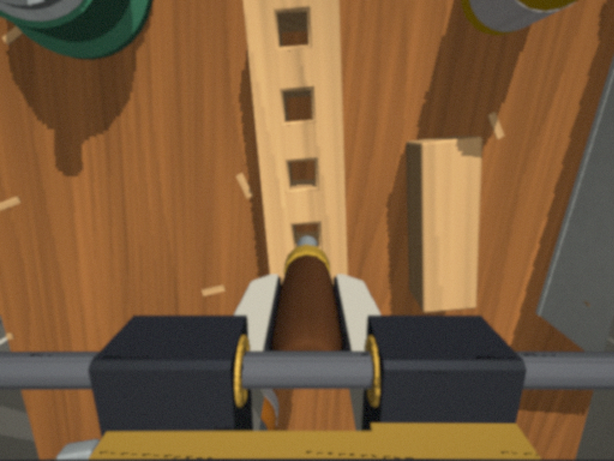

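Request:
send_rows --rows '[{"dx": 0.015, "dy": 0, "dz": 0, "roll": 0, "gripper": 20}, {"dx": 0.03, "dy": 0, "dz": 0, "roll": 0, "gripper": 20}, {"dx": 0.05, "dy": 0, "dz": 0, "roll": 0, "gripper": 20}, {"dx": 0.07, "dy": 0, "dz": 0, "roll": 0, "gripper": 20}, {"dx": 0.09, "dy": 0, "dz": 0, "roll": 0, "gripper": 20}]'

```text
t: 32.4
ee_pos: [618.3, -217.5, 91.2]
orientation: [0.521, 0.478, 0.521, -0.478]
wrist_force: [-0.8, -0.1, -1.7]
grip_width: 0.284
```

Request:
send_rows --rows '[{"dx": 0.006, "dy": 0, "dz": 0, "roll": 0, "gripper": 20}, {"dx": 0.01, "dy": 0, "dz": 0, "roll": 0, "gripper": 20}, {"dx": 0.012, "dy": 0, "dz": 0, "roll": 0, "gripper": 20}, {"dx": 0.013, "dy": 0, "dz": 0, "roll": 0, "gripper": 20}, {"dx": 0.013, "dy": 0, "dz": 0, "roll": 0, "gripper": 20}]'

```text
t: 33.02
ee_pos: [619.0, -217.8, 86.5]
orientation: [0.522, 0.478, 0.521, -0.478]
wrist_force: [-5.2, 1.6, 6.6]
grip_width: 0.284
```

Run:
```python
from h import *
s=short(); go((585.9,241,205),5,s)
```

```text
t 33.02 pos [ 619.  -217.8   86.5] x [ 0.001 -0.001 -1.   ] y [0.996 0.087 0.001] F [-5.2  1.6  6.6] M [ 0.38  0.9  -0.02] grip 26.4
dx -0.1980 dy 0.0116 dz -0.7665 roll -0.0002  (mm [-118.8    6.9 -459.9], rows>=7.6) head now 4.98 tilt x [ 1.2e-03 -6.0e-04 -1.0e+00]
```

Seated with contact force at z 86.5, the grasp height. I release and go to the black one.

Request:
send_rows --rows '[{"dx": 0, "dy": 0, "dz": 0, "roll": 0, "gripper": 20}, {"dx": 0, "dy": 0, "dz": 0, "roll": 0, "gripper": 35}, {"dx": 0, "dy": 0, "dz": 0, "roll": 0, "gripper": 50}, {"dx": -0.002, "dy": 0, "dz": 0, "roll": 0, "gripper": 55}, {"dx": -0.004, "dy": 0, "dz": 0, "roll": 0, "gripper": 55}]'

```text
t: 33.65
ee_pos: [618.6, -217.6, 87.0]
orientation: [0.521, 0.478, 0.521, -0.478]
wrist_force: [-0.3, -0.3, 0.7]
grip_width: 0.581
```

Request:
send_rows --rows '[{"dx": -0.03, "dy": 0, "dz": 0, "roll": 0, "gripper": 55}, {"dx": -0.09, "dy": 0, "dz": 0, "roll": 0, "gripper": 55}, {"dx": -0.15, "dy": 0, "dz": 0, "roll": 0, "gripper": 60}, {"dx": -0.19, "dy": 0, "dz": 0, "roll": 0, "gripper": 60}, {"dx": -0.195, "dy": 0, "dz": -0.03, "roll": 0, "gripper": 60}]'

```text
t: 34.28
ee_pos: [618.5, -200.6, 208.0]
orientation: [0.523, 0.479, 0.519, -0.478]
wrist_force: [0.4, 0.6, -0.4]
grip_width: 0.645
```

Request:
send_rows --rows '[{"dx": 0, "dy": 0.002, "dz": -0.08, "roll": 0, "gripper": 60}, {"dx": 0, "dy": 0.004, "dz": -0.17, "roll": 0, "gripper": 60}, {"dx": 0, "dy": 0.006, "dz": -0.26, "roll": 0, "gripper": 60}, {"dx": 0, "dy": 0.008, "dz": -0.35, "roll": 0, "gripper": 60}, {"dx": 0, "dy": 0.009, "dz": -0.44, "roll": 0, "gripper": 60}]'

```text
t: 34.9
ee_pos: [598.0, 66.6, 203.0]
orientation: [0.521, 0.477, 0.522, -0.478]
wrist_force: [-0.1, 0.7, -0.2]
grip_width: 0.644
```

Request:
send_rows --rows '[{"dx": 0, "dy": 0, "dz": -0.09, "roll": 0, "gripper": 60}, {"dx": 0, "dy": 0.002, "dz": -0.18, "roll": 0, "gripper": 60}, {"dx": 0, "dy": 0.003, "dz": -0.26, "roll": 0, "gripper": 60}, {"dx": 0, "dy": 0.003, "dz": -0.296, "roll": 0, "gripper": 60}, {"dx": 0, "dy": 0.003, "dz": -0.296, "roll": 0, "gripper": 60}]'

```text
t: 35.52
ee_pos: [584.8, 242.3, 203.2]
orientation: [0.522, 0.477, 0.522, -0.478]
wrist_force: [0.9, -0.7, 0.3]
grip_width: 0.642
```

```bash
python3 butts.py w20 540 640 60 330
python3 - <<'E'
from h import *
go((585.7,241,85),5)
s,im,d=snap("top","t3",1); c=im[130:290,120:440]; cv2.imwrite("pics/t3z.png",cv2.resize(c,None,fx=2.4,fy=2.4,interpolation=cv2.INTER_CUBIC))
P=cloud("top",d); b=(P[...,2]>135)&(P[...,2]<155)&(P[...,0]>580)&(P[...,0]<660)&(P[...,1]<-40)&(P[...,1]>-300)
bl,l=blobs(b,5)
for i,st,cc in bl: print("rack butt",st,np.round(np.median(P[l==i],0),1))
E
```

```text
t 35.52 pos [584.8 242.3 203.2] x [-0.001 -0.    -1.   ] y [ 0.996  0.089 -0.001] F [ 0.9 -0.7  0.3] M [-0.02 -0.11  0.02] grip 59.8
butt px [259.0, 150.0] n 580 z 147.7 rect [584.3 288.9] [20.4 20.5] circ 584.3 289.2 10.7 bgr [ 21.  28. 195.]
butt px [255.0, 208.0] n 492 z 147.7 rect [585.2 241.3] [20.  20.8] circ 585.1 241.5 10.6 bgr [33. 28. 28.]
dx 0.1972 dy 0.0009 dz -0.0003 roll 0.0005  (mm [118.3   0.5  -0.2], rows>=1.9) head now 5.04 tilt x [-9.e-04 -9.e-04 -1.e+00]
rack butt [343, 158, 9, 10, 69] [ 624.7 -263.7  144.4]
rack butt [326, 162, 9, 9, 63] [ 617.6 -215.3  145.5]
```

View pics/w20.png

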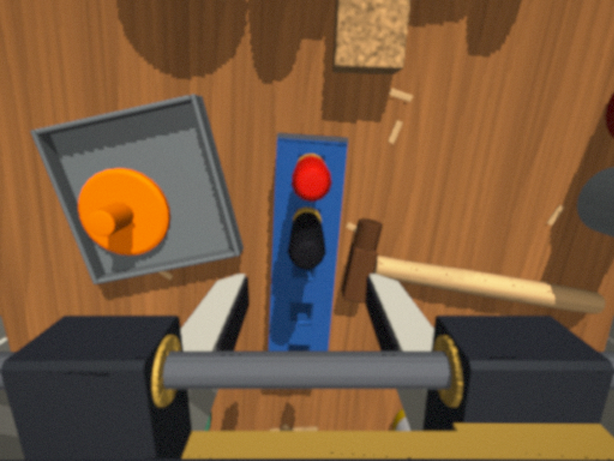

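Request:
send_rows --rows '[{"dx": 0.05, "dy": 0.0005, "dz": 0, "roll": 0, "gripper": 60}, {"dx": 0.11, "dy": 0.0005, "dz": 0, "roll": 0, "gripper": 60}, {"dx": 0.16, "dy": 0.0005, "dz": 0, "roll": 0, "gripper": 60}, {"dx": 0.19, "dy": 0.0005, "dz": 0, "roll": 0, "gripper": 60}, {"dx": 0.197, "dy": 0.0005, "dz": 0, "roll": 0, "gripper": 60}]' --grip_force 40

```text
t: 36.25
ee_pos: [585.7, 239.6, 84.6]
orientation: [0.521, 0.478, 0.521, -0.479]
wrist_force: [0.3, 0.0, -0.4]
grip_width: 0.645
```

Request:
send_rows --rows '[{"dx": 0, "dy": 0, "dz": 0, "roll": 0, "gripper": 45}, {"dx": 0, "dy": 0, "dz": 0, "roll": 0, "gripper": 30}, {"dx": 0, "dy": 0, "dz": 0, "roll": 0, "gripper": 20}, {"dx": 0, "dy": 0, "dz": 0, "roll": 0, "gripper": 20}, {"dx": 0, "dy": 0, "dz": 0, "roll": 0, "gripper": 20}]' --grip_force 40

```text
t: 36.88
ee_pos: [586.6, 241.2, 86.5]
orientation: [0.521, 0.478, 0.521, -0.477]
wrist_force: [0.0, 0.6, 2.9]
grip_width: 0.284
```

Request:
send_rows --rows '[{"dx": -0.02, "dy": 0, "dz": 0, "roll": 0, "gripper": 20}, {"dx": -0.05, "dy": 0, "dz": 0, "roll": 0, "gripper": 20}, {"dx": -0.09, "dy": 0, "dz": 0, "roll": 0, "gripper": 20}, {"dx": -0.12, "dy": 0, "dz": 0, "roll": 0, "gripper": 20}, {"dx": -0.126, "dy": 0, "dz": 0, "roll": 0, "gripper": 20}]'

```text
t: 37.5
ee_pos: [587.4, 241.3, 164.0]
orientation: [0.522, 0.479, 0.521, -0.477]
wrist_force: [0.9, -0.4, -1.3]
grip_width: 0.287
```

Run:
```python
from h import *
s=short(); go((611.9,-170.3,160),5,s)
```

```text
t 37.50 pos [587.4 241.3 164. ] x [ 0.004  0.001 -1.   ] y [0.996 0.087 0.004] F [ 0.9 -0.4 -1.3] M [-0.05 -0.11 -0.02] grip 26.7
dx 0.0061 dy -0.0188 dz 0.6870 roll -0.0003  (mm [  3.6 -11.3 412.2], rows>=6.6) head now 4.98 tilt x [ 0.0035  0.0011 -1.    ]
```

Request:
send_rows --rows '[{"dx": 0, "dy": -0.002, "dz": 0.06, "roll": 0, "gripper": 20}, {"dx": 0, "dy": -0.004, "dz": 0.14, "roll": 0, "gripper": 20}, {"dx": 0, "dy": -0.006, "dz": 0.22, "roll": 0, "gripper": 20}, {"dx": 0, "dy": -0.008, "dz": 0.3, "roll": 0, "gripper": 20}, {"dx": 0, "dy": -0.01, "dz": 0.38, "roll": 0, "gripper": 20}]'

```text
t: 38.12
ee_pos: [599.5, 11.8, 160.7]
orientation: [0.521, 0.478, 0.522, -0.478]
wrist_force: [1.0, -0.3, -1.1]
grip_width: 0.284
```

Request:
send_rows --rows '[{"dx": 0, "dy": -0.002, "dz": 0.08, "roll": 0, "gripper": 20}, {"dx": 0, "dy": -0.004, "dz": 0.16, "roll": 0, "gripper": 20}, {"dx": 0, "dy": -0.006, "dz": 0.24, "roll": 0, "gripper": 20}, {"dx": 0, "dy": -0.007, "dz": 0.29, "roll": 0, "gripper": 20}, {"dx": 0, "dy": -0.007, "dz": 0.307, "roll": 0, "gripper": 20}]'

```text
t: 38.75
ee_pos: [611.2, -172.3, 160.5]
orientation: [0.52, 0.478, 0.521, -0.479]
wrist_force: [0.5, 1.1, -0.9]
grip_width: 0.285
```

Request:
send_rows --rows '[{"dx": 0.01, "dy": 0, "dz": 0, "roll": 0, "gripper": 20}, {"dx": 0.02, "dy": 0, "dz": 0, "roll": 0, "gripper": 20}, {"dx": 0.025, "dy": 0, "dz": 0, "roll": 0, "gripper": 20}, {"dx": 0.025, "dy": 0, "dz": 0, "roll": 0, "gripper": 20}, {"dx": 0.025, "dy": 0, "dz": 0, "roll": 0, "gripper": 20}]'

```text
t: 39.38
ee_pos: [612.0, -170.3, 146.6]
orientation: [0.521, 0.478, 0.521, -0.478]
wrist_force: [0.3, -0.1, -1.4]
grip_width: 0.285
```

Run:
```python
from h import *
s=short(); go((611.9,-170.3,86.5),5,s); s,im,d=snap("wrist","w21",1.2)
```

```text
t 39.38 pos [ 612.  -170.3  146.6] x [ 0. -0. -1.] y [0.996 0.087 0.   ] F [ 0.3 -0.1 -1.4] M [-0.07 -0.11 -0.01] grip 26.5
dx 0.1002 dy -0.0002 dz 0.0000 roll 0.0001  (mm [60.1 -0.1  0. ], rows>=1.0) head now 5.01 tilt x [ 3.e-04 -1.e-04 -1.e+00]
```

View pics/w21.png

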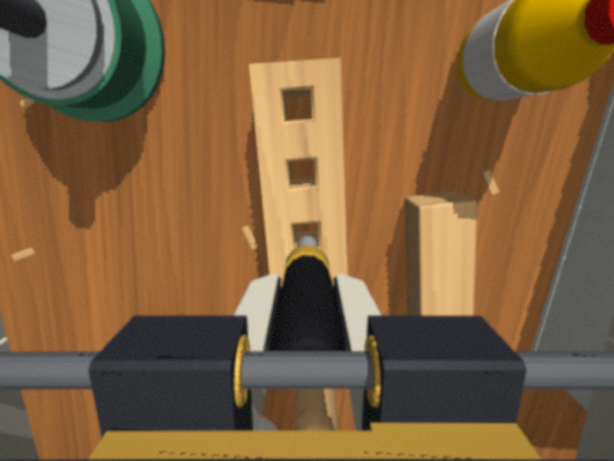

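Request:
send_rows --rows '[{"dx": 0.015, "dy": 0, "dz": 0, "roll": 0, "gripper": 20}, {"dx": 0.03, "dy": 0, "dz": 0, "roll": 0, "gripper": 20}, {"dx": 0.05, "dy": 0, "dz": 0, "roll": 0, "gripper": 20}, {"dx": 0.07, "dy": 0, "dz": 0, "roll": 0, "gripper": 20}, {"dx": 0.09, "dy": 0, "dz": 0, "roll": 0, "gripper": 20}]'

```text
t: 40.05
ee_pos: [611.5, -170.5, 91.1]
orientation: [0.521, 0.478, 0.521, -0.478]
wrist_force: [0.4, -1.0, -0.7]
grip_width: 0.283
```

Request:
send_rows --rows '[{"dx": 0.006, "dy": 0, "dz": 0, "roll": 0, "gripper": 20}, {"dx": 0.01, "dy": 0, "dz": 0, "roll": 0, "gripper": 20}, {"dx": 0.012, "dy": 0, "dz": 0, "roll": 0, "gripper": 20}, {"dx": 0.013, "dy": 0, "dz": 0, "roll": 0, "gripper": 20}, {"dx": 0.013, "dy": 0, "dz": 0, "roll": 0, "gripper": 20}]'

```text
t: 40.67
ee_pos: [612.2, -170.8, 86.5]
orientation: [0.522, 0.478, 0.521, -0.478]
wrist_force: [-4.4, 1.6, 7.6]
grip_width: 0.284
```

Run:
```python
from h import *
s=short(); go((584.8,289,205),5,s)
```

```text
t 40.67 pos [ 612.2 -170.8   86.5] x [ 0.001 -0.001 -1.   ] y [0.996 0.087 0.001] F [-4.4  1.6  7.6] M [ 0.33  0.91 -0.03] grip 26.4
dx -0.1979 dy 0.0212 dz -0.7673 roll -0.0002  (mm [-118.7   12.7 -460.4], rows>=7.6) head now 4.98 tilt x [ 1.1e-03 -5.0e-04 -1.0e+00]
```

Request:
send_rows --rows '[{"dx": 0, "dy": 0, "dz": 0, "roll": 0, "gripper": 20}, {"dx": 0, "dy": 0, "dz": 0, "roll": 0, "gripper": 35}, {"dx": 0, "dy": 0, "dz": 0, "roll": 0, "gripper": 50}, {"dx": -0.002, "dy": 0, "dz": 0, "roll": 0, "gripper": 55}, {"dx": -0.004, "dy": 0, "dz": 0, "roll": 0, "gripper": 55}]'

```text
t: 41.3
ee_pos: [611.8, -170.6, 87.0]
orientation: [0.521, 0.478, 0.521, -0.478]
wrist_force: [0.6, 0.6, -0.2]
grip_width: 0.585
```

Request:
send_rows --rows '[{"dx": -0.03, "dy": 0, "dz": 0, "roll": 0, "gripper": 55}, {"dx": -0.09, "dy": 0, "dz": 0, "roll": 0, "gripper": 55}, {"dx": -0.15, "dy": 0, "dz": 0, "roll": 0, "gripper": 60}, {"dx": -0.19, "dy": 0, "dz": 0, "roll": 0, "gripper": 60}, {"dx": -0.195, "dy": 0, "dz": -0.03, "roll": 0, "gripper": 60}]'

```text
t: 41.92
ee_pos: [611.8, -153.5, 207.9]
orientation: [0.523, 0.479, 0.519, -0.477]
wrist_force: [-0.3, -0.1, -0.0]
grip_width: 0.644
```

Request:
send_rows --rows '[{"dx": 0, "dy": 0.003, "dz": -0.08, "roll": 0, "gripper": 60}, {"dx": 0, "dy": 0.006, "dz": -0.17, "roll": 0, "gripper": 60}, {"dx": 0, "dy": 0.009, "dz": -0.26, "roll": 0, "gripper": 60}, {"dx": 0, "dy": 0.012, "dz": -0.35, "roll": 0, "gripper": 60}, {"dx": 0, "dy": 0.015, "dz": -0.44, "roll": 0, "gripper": 60}]'

```text
t: 42.55
ee_pos: [594.8, 113.9, 203.0]
orientation: [0.521, 0.477, 0.522, -0.478]
wrist_force: [0.5, -0.0, -0.1]
grip_width: 0.65
```

Request:
send_rows --rows '[{"dx": 0, "dy": 0.002, "dz": -0.09, "roll": 0, "gripper": 60}, {"dx": 0, "dy": 0.004, "dz": -0.18, "roll": 0, "gripper": 60}, {"dx": 0, "dy": 0.006, "dz": -0.26, "roll": 0, "gripper": 60}, {"dx": 0, "dy": 0.006, "dz": -0.297, "roll": 0, "gripper": 60}, {"dx": 0, "dy": 0.006, "dz": -0.297, "roll": 0, "gripper": 60}]'

```text
t: 43.18
ee_pos: [583.2, 290.4, 203.1]
orientation: [0.522, 0.477, 0.522, -0.478]
wrist_force: [0.4, -0.5, -0.8]
grip_width: 0.649
```

```bash
python3 butts.py w22 540 640 60 330
python3 - <<'E'
from h import *
go((585,289,85),5)
s,im,d=snap("top","t4",1); c=im[130:290,120:440]; cv2.imwrite("pics/t4z.png",cv2.resize(c,None,fx=2.4,fy=2.4,interpolation=cv2.INTER_CUBIC))
P=cloud("top",d); b=(P[...,2]>135)&(P[...,2]<155)&(P[...,0]>580)&(P[...,0]<660)&(P[...,1]<-40)&(P[...,1]>-300)
bl,l=blobs(b,5)
for i,st,cc in bl: print("rack butt",st,np.round(np.median(P[l==i],0),1))
E
```

```text
t 43.17 pos [583.2 290.4 203.1] x [-0.001 -0.001 -1.   ] y [ 0.996  0.089 -0.001] F [ 0.4 -0.5 -0.8] M [-0.04 -0.1  -0.06] grip 60.3
butt px [256.0, 208.0] n 502 z 147.5 rect [583.9 289.1] [20.6 20.5] circ 584.2 289.4 10.7 bgr [ 18.  27. 203.]
dx 0.1972 dy 0.0022 dz -0.0002 roll 0.0005  (mm [ 1.183e+02  1.300e+00 -1.000e-01], rows>=1.9) head now 5.04 tilt x [-0.001 -0.001 -1.   ]
rack butt [342, 158, 10, 9, 68] [ 625.3 -263.4  145. ]
rack butt [326, 162, 9, 9, 66] [ 617.  -215.3  144.8]
rack butt [309, 165, 10, 9, 70] [ 610.6 -169.4  144.1]
```

View pics/t4z.png

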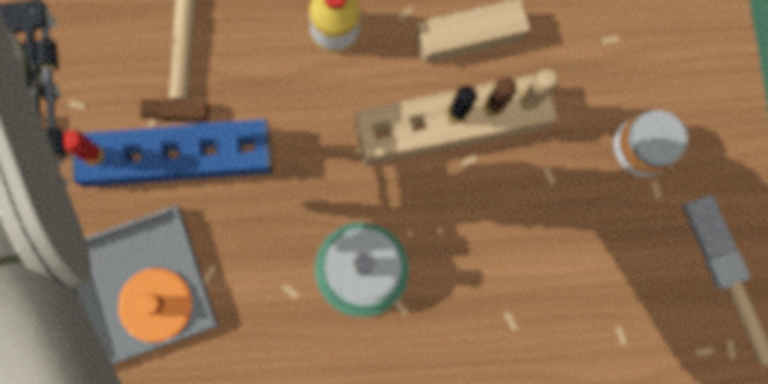

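Request:
send_rows --rows '[{"dx": 0.05, "dy": 0.001, "dz": 0, "roll": 0, "gripper": 60}, {"dx": 0.11, "dy": 0.001, "dz": 0, "roll": 0, "gripper": 60}, {"dx": 0.16, "dy": 0.001, "dz": 0, "roll": 0, "gripper": 60}, {"dx": 0.19, "dy": 0.001, "dz": 0, "roll": 0, "gripper": 60}, {"dx": 0.197, "dy": 0.001, "dz": 0, "roll": 0, "gripper": 60}]' --grip_force 40

```text
t: 43.9
ee_pos: [584.6, 287.6, 84.6]
orientation: [0.521, 0.478, 0.521, -0.479]
wrist_force: [-0.1, -0.0, 0.7]
grip_width: 0.648
```

Request:
send_rows --rows '[{"dx": 0, "dy": 0, "dz": 0, "roll": 0, "gripper": 45}, {"dx": 0, "dy": 0, "dz": 0, "roll": 0, "gripper": 30}, {"dx": 0, "dy": 0, "dz": 0, "roll": 0, "gripper": 20}, {"dx": 0, "dy": 0, "dz": 0, "roll": 0, "gripper": 20}, {"dx": 0, "dy": 0, "dz": 0, "roll": 0, "gripper": 20}]' --grip_force 40

```text
t: 44.52
ee_pos: [585.4, 289.3, 86.6]
orientation: [0.521, 0.478, 0.521, -0.477]
wrist_force: [-0.7, -0.4, 2.8]
grip_width: 0.288
```

Request:
send_rows --rows '[{"dx": -0.02, "dy": 0, "dz": 0, "roll": 0, "gripper": 20}, {"dx": -0.05, "dy": 0, "dz": 0, "roll": 0, "gripper": 20}, {"dx": -0.09, "dy": 0, "dz": 0, "roll": 0, "gripper": 20}, {"dx": -0.12, "dy": 0, "dz": 0, "roll": 0, "gripper": 20}, {"dx": -0.126, "dy": 0, "dz": 0, "roll": 0, "gripper": 20}]'

```text
t: 45.15
ee_pos: [586.2, 289.5, 164.1]
orientation: [0.522, 0.479, 0.521, -0.477]
wrist_force: [0.6, 0.1, -1.0]
grip_width: 0.284
```

Run:
```python
from h import *
s=short(); go((604.8,-122.9,160),5,s)
```

```text
t 45.15 pos [586.2 289.5 164.1] x [ 0.004  0.001 -1.   ] y [0.996 0.087 0.004] F [ 0.6  0.1 -1. ] M [-0.07 -0.12 -0.06] grip 26.4
dx 0.0060 dy -0.0288 dz 0.6874 roll -0.0002  (mm [  3.6 -17.3 412.4], rows>=6.6) head now 4.98 tilt x [ 0.0035  0.0014 -1.    ]
```

Request:
send_rows --rows '[{"dx": 0, "dy": -0.003, "dz": 0.06, "roll": 0, "gripper": 20}, {"dx": 0, "dy": -0.006, "dz": 0.14, "roll": 0, "gripper": 20}, {"dx": 0, "dy": -0.009, "dz": 0.22, "roll": 0, "gripper": 20}, {"dx": 0, "dy": -0.012, "dz": 0.3, "roll": 0, "gripper": 20}, {"dx": 0, "dy": -0.015, "dz": 0.38, "roll": 0, "gripper": 20}]'

```text
t: 45.78
ee_pos: [595.3, 59.6, 160.7]
orientation: [0.521, 0.478, 0.522, -0.478]
wrist_force: [1.9, 0.1, -1.1]
grip_width: 0.282
```

Request:
send_rows --rows '[{"dx": 0, "dy": -0.003, "dz": 0.08, "roll": 0, "gripper": 20}, {"dx": 0, "dy": -0.006, "dz": 0.16, "roll": 0, "gripper": 20}, {"dx": 0, "dy": -0.009, "dz": 0.24, "roll": 0, "gripper": 20}, {"dx": 0, "dy": -0.012, "dz": 0.29, "roll": 0, "gripper": 20}, {"dx": 0, "dy": -0.012, "dz": 0.307, "roll": 0, "gripper": 20}]'

```text
t: 46.4
ee_pos: [604.0, -124.7, 160.6]
orientation: [0.52, 0.478, 0.521, -0.479]
wrist_force: [0.1, -0.1, -0.7]
grip_width: 0.283
```

Request:
send_rows --rows '[{"dx": 0.01, "dy": 0, "dz": 0, "roll": 0, "gripper": 20}, {"dx": 0.02, "dy": 0, "dz": 0, "roll": 0, "gripper": 20}, {"dx": 0.025, "dy": 0, "dz": 0, "roll": 0, "gripper": 20}, {"dx": 0.025, "dy": 0, "dz": 0, "roll": 0, "gripper": 20}, {"dx": 0.025, "dy": 0, "dz": 0, "roll": 0, "gripper": 20}]'

```text
t: 47.02
ee_pos: [604.8, -122.7, 146.6]
orientation: [0.521, 0.478, 0.521, -0.478]
wrist_force: [0.2, 0.4, -1.4]
grip_width: 0.284
```

Run:
```python
from h import *
s=short(); go((604.8,-122.9,86.5),5,s); s,im,d=snap("wrist","w23",1.2)
```

```text
t 47.02 pos [ 604.8 -122.7  146.6] x [ 0. -0. -1.] y [0.996 0.087 0.   ] F [ 0.2  0.4 -1.4] M [-0.04 -0.1   0.02] grip 26.4
dx 0.1002 dy -0.0001 dz 0.0004 roll 0.0001  (mm [60.1 -0.   0.2], rows>=1.0) head now 5.01 tilt x [ 3.e-04 -1.e-04 -1.e+00]
```

View pics/w23.png

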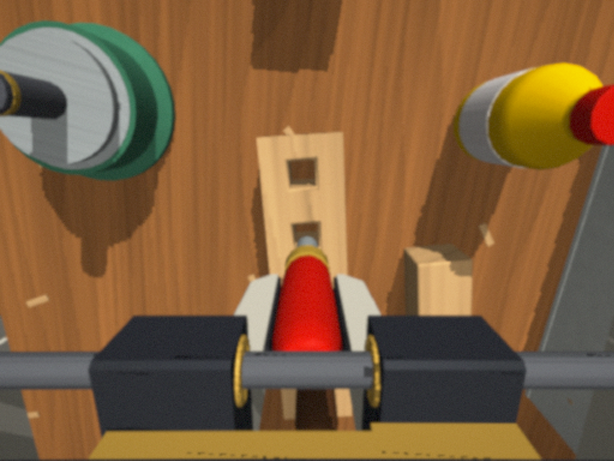

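Request:
send_rows --rows '[{"dx": 0.015, "dy": 0, "dz": 0, "roll": 0, "gripper": 20}, {"dx": 0.03, "dy": 0, "dz": 0, "roll": 0, "gripper": 20}, {"dx": 0.05, "dy": 0, "dz": 0, "roll": 0, "gripper": 20}, {"dx": 0.07, "dy": 0, "dz": 0, "roll": 0, "gripper": 20}, {"dx": 0.09, "dy": 0, "dz": 0, "roll": 0, "gripper": 20}]'

```text
t: 47.7
ee_pos: [604.3, -123.0, 91.2]
orientation: [0.521, 0.478, 0.521, -0.478]
wrist_force: [-0.2, -0.0, -0.6]
grip_width: 0.285
```

Request:
send_rows --rows '[{"dx": 0.006, "dy": 0, "dz": 0, "roll": 0, "gripper": 20}, {"dx": 0.01, "dy": 0, "dz": 0, "roll": 0, "gripper": 20}, {"dx": 0.012, "dy": 0, "dz": 0, "roll": 0, "gripper": 20}, {"dx": 0.013, "dy": 0, "dz": 0, "roll": 0, "gripper": 20}, {"dx": 0.013, "dy": 0, "dz": 0, "roll": 0, "gripper": 20}]'

```text
t: 48.32
ee_pos: [605.0, -123.1, 86.5]
orientation: [0.522, 0.478, 0.521, -0.478]
wrist_force: [-5.7, 0.8, 7.8]
grip_width: 0.284
```

Run:
```python
from h import *
s=short()
```

```text
t 48.33 pos [ 605.  -123.1   86.5] x [ 0.001 -0.    -1.   ] y [0.996 0.087 0.001] F [-5.7  0.8  7.8] M [ 0.19  1.06 -0.02] grip 26.4
```

Request:
send_rows --rows '[{"dx": 0, "dy": 0, "dz": 0, "roll": 0, "gripper": 20}, {"dx": 0, "dy": 0, "dz": 0, "roll": 0, "gripper": 35}, {"dx": 0, "dy": 0, "dz": 0, "roll": 0, "gripper": 50}, {"dx": -0.002, "dy": 0, "dz": 0, "roll": 0, "gripper": 55}, {"dx": -0.004, "dy": 0, "dz": 0, "roll": 0, "gripper": 55}]'

```text
t: 48.95
ee_pos: [604.7, -123.0, 87.0]
orientation: [0.521, 0.478, 0.521, -0.478]
wrist_force: [0.1, -0.6, -0.5]
grip_width: 0.587
```

Request:
send_rows --rows '[{"dx": -0.03, "dy": 0, "dz": 0, "roll": 0, "gripper": 55}, {"dx": -0.09, "dy": 0, "dz": 0, "roll": 0, "gripper": 55}, {"dx": -0.16, "dy": 0, "dz": 0, "roll": 0, "gripper": 60}, {"dx": -0.24, "dy": 0, "dz": 0, "roll": 0, "gripper": 60}, {"dx": -0.3, "dy": 0, "dz": 0, "roll": 0, "gripper": 93}]'

```text
t: 49.58
ee_pos: [605.2, -123.2, 271.3]
orientation: [0.522, 0.478, 0.52, -0.477]
wrist_force: [0.6, -0.4, 0.0]
grip_width: 0.712
```

Request:
send_rows --rows '[{"dx": -0.05, "dy": -0.05, "dz": 0.04, "roll": 0, "gripper": 93}, {"dx": -0.1, "dy": -0.1, "dz": 0.08, "roll": 0, "gripper": 93}, {"dx": -0.1, "dy": -0.15, "dz": 0.12, "roll": 0, "gripper": 93}, {"dx": -0.1, "dy": -0.15, "dz": 0.12, "roll": 0, "gripper": 93}, {"dx": -0.1, "dy": -0.15, "dz": 0.12, "roll": 0, "gripper": 93}]'

```text
t: 50.2
ee_pos: [521.4, -202.3, 327.7]
orientation: [0.521, 0.478, 0.521, -0.478]
wrist_force: [-0.1, -0.4, -0.0]
grip_width: 1.001
```

Run:
```python
from h import *
from bn import bn
bn("w24")
s=robot.read_state(); d=np.load("pics/w24.npy"); P=cloud("wrist",d,s); 
b=(P[...,2]>100)&(P[...,0]<480)&(P[...,0]>380)&(P[...,1]>-90)&(P[...,1]<0); q=P[b]; t=q[q[:,2]>109]; e=cv2.minAreaRect(t[:,:2].astype(np.float32)); print("shank top",np.round(e[0],1),np.round(e[1],1),np.median(t[:,2]))
b=(P[...,2]>135)&(P[...,2]<160)&(P[...,0]>560)&(P[...,0]<660); bl,l=blobs(b,30)
for i,st,c in bl:
    q=P[l==i]; t=q[q[:,2]>145]; print("butt",np.round(c),np.round(np.median(q,0),1),np.round(cv2.minAreaRect(t[:,:2].astype(np.float32))[0],1))
s,im,d=snap("top","t5",1.5); s,im2,d2=snap("scene","s5",1.5)
for n,dd in(("top",d),("scene",d2)):
    P=cloud(n,dd); b=(P[...,2]>135)&(P[...,2]<160)&(P[...,0]>560)&(P[...,0]<680)&(P[...,1]<-40)&(P[...,1]>-320); bl,l=blobs(b,5)
    for i,st,c in bl: print(n,"butt",np.round(c),np.round(np.median(P[l==i],0),1))
```

```text
t 50.20 pos [ 521.4 -202.3  327.7] x [ 0.001  0.    -1.   ] y [0.996 0.086 0.001] F [-0.1 -0.4 -0. ] M [-0.07 -0.14  0.01] grip 93.1
band plane n 2598 2085 z@c 62.6 tilt 1.07 deg dir [0.    0.019] res 0.60
band rect [427.8 -40.7] [80.3 81.6]
top 421 [429.6 -41.3 112.3]
shank top [428.5 -40.2] [23.  21.7] 112.10765636988123
butt [332. 115.] [ 602.8 -122.8  146.4] [ 605.6 -122.7]
butt [332. 156.] [ 609.9 -168.9  146.2] [ 612.3 -170. ]
butt [331. 193.] [ 617.  -214.7  146.2] [ 619.3 -217.1]
butt [329. 228.] [ 621.6 -259.4  144.1] [ 623.6 -262.9]
top butt [330. 166.] [ 618.4 -215.2  144.8]
top butt [314. 169.] [ 610.6 -169.2  144.7]
top butt [298. 173.] [ 603.2 -124.4  144.6]
scene butt [192. 167.] [ 634.6 -262.8  143.7]
scene butt [206. 169.] [ 626.2 -211.1  144.6]
scene butt [219. 172.] [ 618.6 -164.8  144.2]
scene butt [232. 174.] [ 610.6 -117.1  143.1]
```

View pics/w24.png

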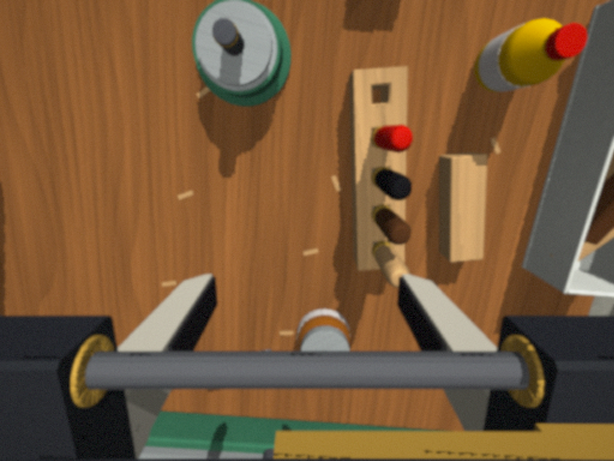

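View pics/t5.png

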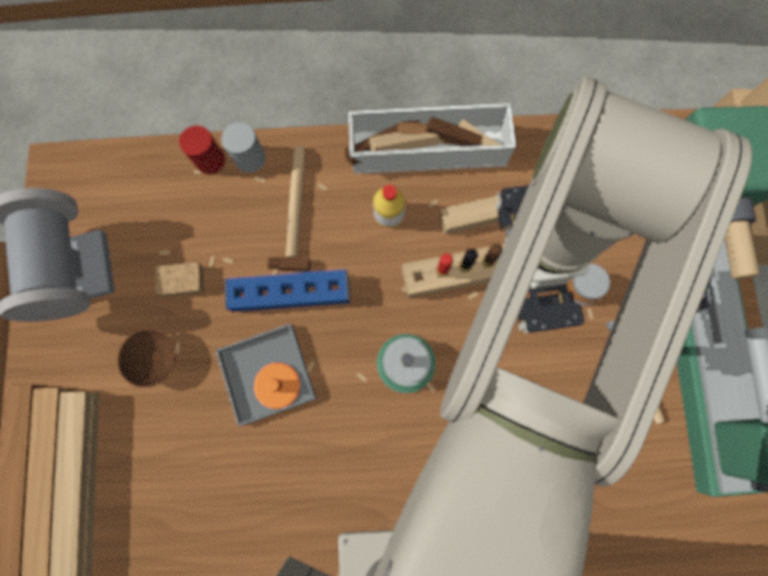

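View pics/s5.png

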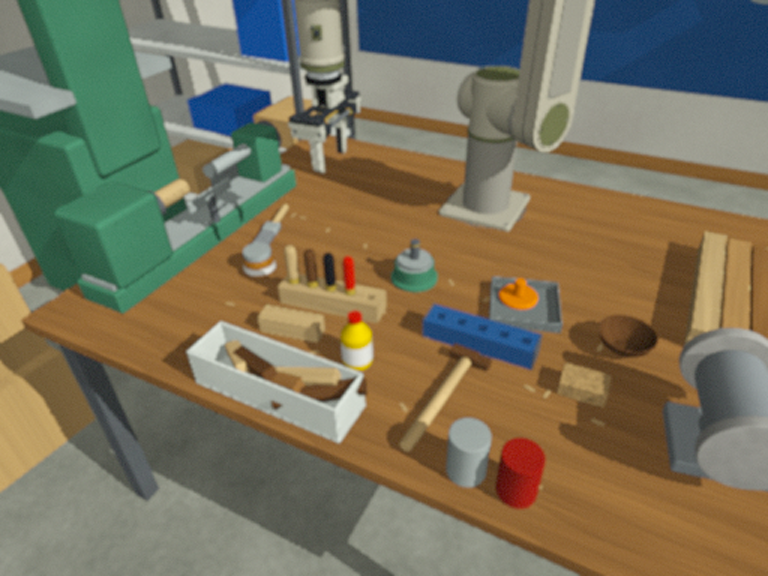

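Run:
```python
from h import *
s=robot.read_state()
def plane(q,name,tol=1.5):
    c=q[:,:2].mean(0); w=np.ones(len(q),bool); A=np.c_[q[:,:2]-c,np.ones(len(q))]
    for _ in range(6):
        x=np.linalg.lstsq(A[w],q[w,2],rcond=None)[0]; w=abs(q[:,2]-A@x)<tol
    print(name,w.sum(),"c",np.round(c,1),"z %.1f"%x[2],"slope deg",np.round(np.degrees(x[:2]),2))
P=cloud("wrist",np.load("pics/w24.npy"),s)
box=lambda a,b,c,d,lo,hi:P[(P[...,0]>a)&(P[...,0]<b)&(P[...,1]>c)&(P[...,1]<d)&(P[...,2]>lo)&(P[...,2]<hi)]
plane(box(460,560,-120,20,-8,8),"bench w24"); plane(box(560,660,-300,-40,46,54),"rack top w24")
plane(box(380,480,-90,10,58,67),"band w24")
P=cloud("top",np.load("pics/t5.npy"))
im=cv2.imread("pics/t5.png"); im=cv2.resize(im,(512,384),interpolation=cv2.INTER_AREA)
h=cv2.cvtColor(im,cv2.COLOR_BGR2HSV); m=(h[...,0]>7)&(h[...,0]<19)&(h[...,1]>150)&(h[...,2]>190)
m&=(abs(P[...,0]-398)<70)&(abs(P[...,1]-222)<70)
q=P[m&(P[...,2]<22)&(P[...,2]>5)]; plane(q,"cap disc top-cam",3); print(cv2.minAreaRect(q[:,:2].astype(np.float32)))
plane(box(360,470,-90,10,56,68),"band top-cam"); plane(box(560,660,-300,-40,44,54),"rack top-cam")
P=cloud("scene",np.load("pics/s5.npy")); plane(box(375,485,-90,20,56,66),"band scene"); plane(box(560,680,-300,-40,44,54),"rack scene")
# bystanders: compare height maps start vs now (top view)
a=cloud("top",np.load("pics/top0.npy")); b=cloud("top",np.load("pics/t5.npy"))
d=abs(a[...,2]-b[...,2])>12; bl,l=blobs(d,25)
for i,st,c in bl: print("changed",st,np.round(np.nanmedian(a[l==i],0)),"->",np.round(np.nanmedian(b[l==i],0)))
a=cloud("scene",np.load("pics/scene0.npy")); b=P
d=abs(a[...,2]-b[...,2])>15; bl,l=blobs(d,25)
for i,st,c in bl: print("scene changed",st,np.round(np.nanmedian(a[l==i],0)),"->",np.round(np.nanmedian(b[l==i],0)))
```

```text
bench w24 4981 c [515.2 -48.1] z -0.8 slope deg [-0.09  0.13]
rack top w24 4164 c [ 602.5 -146.4] z 48.9 slope deg [-0.1   0.08]
band w24 2533 c [429.1 -40.6] z 61.8 slope deg [-0.01 -1.05]
cap disc top-cam 432 c [396.  224.2] z 13.0 slope deg [-0.05 -0.31]
((395.3692321777344, 222.73175048828125), (79.99384307861328, 84.2891845703125), 83.62921905517578)
band top-cam 347 c [427.6 -43. ] z 61.2 slope deg [ 0.22 -1.1 ]
rack top-cam 454 c [ 601.4 -131.3] z 48.5 slope deg [-0.39 -0.01]
band scene 118 c [436.4 -34.5] z 61.2 slope deg [-0.95 -1.65]
rack scene 341 c [ 619.4 -155.5] z 48.8 slope deg [-0.07 -0.11]
changed [184, 50, 317, 334, 42058] [ 423. -364.   -0.] -> [ 381. -137.  723.]
changed [307, 165, 12, 16, 132] [ 628. -180.   47.] -> [ 606. -167.  135.]
changed [291, 168, 12, 17, 136] [ 618. -134.   47.] -> [ 599. -122.  135.]
changed [181, 181, 14, 15, 140] [580. 186. 131.] -> [598. 201.  46.]
changed [198, 180, 13, 15, 132] [581. 139. 136.] -> [600. 152.  46.]
changed [163, 182, 16, 15, 151] [579. 234. 128.] -> [597. 251.  47.]
changed [146, 184, 17, 15, 155] [579. 281. 127.] ->
[... 383 characters left out ...]
]
scene changed [229, 60, 7, 18, 99] [-787. -945.  -80.] -> [ 464. -183.  436.]
scene changed [225, 150, 20, 48, 447] [ 427. -221.   33.] -> [ 390. -237.    0.]
scene changed [189, 164, 11, 26, 185] [ 515. -361.   -0.] -> [ 638. -258.  107.]
scene changed [203, 166, 9, 27, 178] [ 506. -304.   -1.] -> [ 630. -208.  108.]
scene changed [215, 169, 9, 26, 177] [ 496. -252.   -0.] -> [ 622. -162.  109.]
scene changed [332, 186, 19, 39, 301] [594. 241.  90.] -> [447. 223.  19.]
scene changed [304, 189, 9, 28, 204] [599. 150. 109.] -> [471. 108.  -0.]
scene changed [318, 193, 10, 28, 215] [597. 197. 109.] -> [470. 164.  -0.]
scene changed [347, 201, 12, 29, 230] [595. 292. 108.] -> [492. 275.  12.]
```

Run:
```python
from h import *
s=robot.read_state()
def plane(q,name,tol=1.5):
    c=q[:,:2].mean(0); w=np.ones(len(q),bool); A=np.c_[q[:,:2]-c,np.ones(len(q))]
    for _ in range(6):
        x=np.linalg.lstsq(A[w],q[w,2],rcond=None)[0]; w=abs(q[:,2]-A@x)<tol
    print(name,w.sum(),"c",np.round(c,1),"z %.1f"%x[2],"slope deg",np.round(np.degrees(x[:2]),2))
s2=dict(s); s2["ee_pos"]=[398.7,-237.3,227.1]; s2["orientation"]=[0.499,0.501,0.499,-0.501]
P=cloud("wrist",np.load("pics/w5.npy"),s2)
near=np.hypot(P[...,0]-397.7,P[...,1]+238.3)
plane(P[(near<44)&(near>16)&(P[...,2]>31)&(P[...,2]<40)],"band on bench, wrist")
plane(P[(near<90)&(near>50)&(P[...,2]>-6)&(P[...,2]<6)],"bench round it")
P=cloud("top",np.load("pics/top0.npy")); near=np.hypot(P[...,0]-397.7,P[...,1]+238.3)
plane(P[(near<44)&(P[...,2]>29)&(P[...,2]<40)],"band on bench, top",2)
```

```text
band on bench, wrist 2515 c [ 397.8 -236.3] z 34.9 slope deg [-0.02  0.04]
bench round it 8828 c [ 397.7 -232.2] z -0.1 slope deg [-0.02  0.02]
band on bench, top 352 c [ 396.8 -237.8] z 33.5 slope deg [0.45 0.  ]
```

Request:
send_rows --rows '[{"dx": 0, "dy": -0.03, "dz": -0.08, "roll": 0.015, "gripper": 50}, {"dx": 0.03, "dy": -0.06, "dz": -0.17, "roll": 0.03, "gripper": 0}, {"dx": 0.07, "dy": -0.09, "dz": -0.26, "roll": 0.045, "gripper": 0}, {"dx": 0.13, "dy": -0.126, "dz": -0.34, "roll": 0.0555, "gripper": 0}, {"dx": 0.2, "dy": -0.126, "dz": -0.34, "roll": 0.0555, "gripper": 0}]' --grip_force 20

```text
t: 50.98
ee_pos: [427.8, -2.7, 206.8]
orientation: [0.501, 0.5, 0.501, -0.498]
wrist_force: [0.4, -0.1, 0.4]
grip_width: 0.508
```

Request:
send_rows --rows '[{"dx": 0.033, "dy": 0, "dz": 0, "roll": 0, "gripper": 0}, {"dx": 0.033, "dy": 0, "dz": 0, "roll": 0, "gripper": 0}, {"dx": 0.033, "dy": 0, "dz": 0, "roll": 0, "gripper": 0}, {"dx": 0.033, "dy": 0, "dz": 0, "roll": 0, "gripper": 0}, {"dx": 0.033, "dy": 0, "dz": 0, "roll": 0, "gripper": 0}]'

```text
t: 51.6
ee_pos: [428.8, -6.1, 188.1]
orientation: [0.5, 0.5, 0.499, -0.5]
wrist_force: [-0.3, 0.6, -0.3]
grip_width: 0.012
```

Run:
```python
from h import *
s=short(); go((428.3,-10,98),0,s); s,im,d=snap("wrist","w25",1.2)
```

```text
t 51.60 pos [428.8  -6.1 188.1] x [ 0.001 -0.    -1.   ] y [ 1.    -0.001  0.001] F [-0.3  0.6 -0.3] M [-0.04 -0.08  0.03] grip 1.1
dx 0.1502 dy -0.0011 dz 0.0065 roll -0.0003  (mm [90.1 -0.7  3.9], rows>=1.4) head now -0.03 tilt x [ 1.5e-03 -2.0e-04 -1.0e+00]
```

View pics/w25.png

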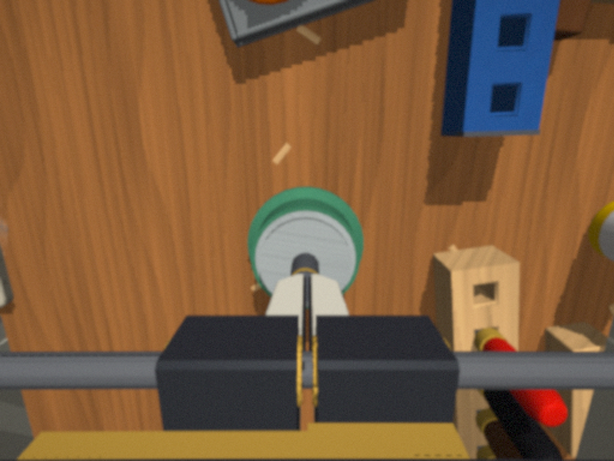

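Request:
send_rows --rows '[{"dx": 0.05, "dy": 0, "dz": 0, "roll": 0, "gripper": 0}, {"dx": 0.1, "dy": 0, "dz": 0, "roll": 0, "gripper": 0}, {"dx": 0.14, "dy": 0, "dz": 0, "roll": 0, "gripper": 0}, {"dx": 0.15, "dy": 0, "dz": 0, "roll": 0, "gripper": 0}, {"dx": 0.15, "dy": 0, "dz": 0, "roll": 0, "gripper": 0}]'

```text
t: 52.28
ee_pos: [428.3, -6.0, 97.6]
orientation: [-0.5, -0.5, -0.5, 0.5]
wrist_force: [0.8, 0.1, -0.9]
grip_width: 0.008
```

Request:
send_rows --rows '[{"dx": 0, "dy": 0, "dz": 0.005, "roll": 0, "gripper": 0}, {"dx": 0, "dy": 0, "dz": 0.01, "roll": 0, "gripper": 0}, {"dx": 0, "dy": 0, "dz": 0.015, "roll": 0, "gripper": 0}, {"dx": 0, "dy": 0, "dz": 0.018, "roll": 0, "gripper": 0}, {"dx": 0, "dy": 0, "dz": 0.018, "roll": 0, "gripper": 0}]'

```text
t: 52.9
ee_pos: [428.2, -16.9, 97.2]
orientation: [0.5, 0.5, 0.5, -0.5]
wrist_force: [-0.1, 0.3, -0.5]
grip_width: 0.007
```

```bash
python3 bn.py w26
```

```text
t 52.90 pos [428.2 -16.9  97.2] x [ 0.  0. -1.] y [ 1.    -0.001  0.   ] F [-0.1  0.3 -0.5] M [-0.04 -0.07  0.  ] grip 0.7
band plane n 4156 3520 z@c 62.4 tilt 1.11 deg dir [-0.     0.019] res 0.48
band rect [427.9 -25.1] [51.1 81.5]
top 963 [428.7  -8.  114.6]
```

View pics/w26.png

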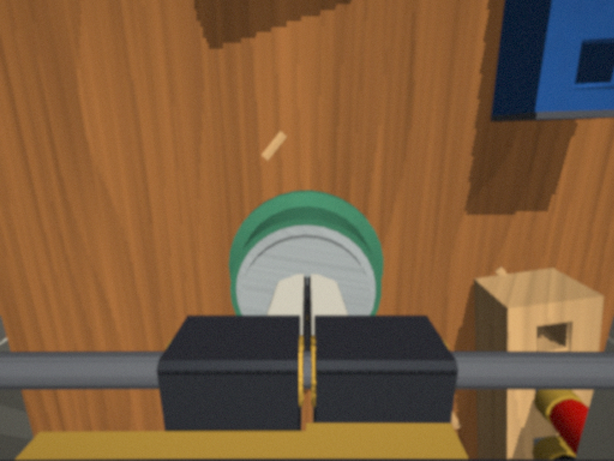

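Request:
send_rows --rows '[{"dx": 0, "dy": 0, "dz": 0.002, "roll": 0, "gripper": 0}, {"dx": 0, "dy": 0, "dz": 0.004, "roll": 0, "gripper": 0}, {"dx": 0, "dy": 0, "dz": 0.0055, "roll": 0, "gripper": 0}, {"dx": 0, "dy": 0, "dz": 0.006, "roll": 0, "gripper": 0}, {"dx": 0, "dy": 0, "dz": 0.006, "roll": 0, "gripper": 0}]'

```text
t: 53.58
ee_pos: [428.3, -19.8, 97.4]
orientation: [0.5, 0.5, 0.5, -0.5]
wrist_force: [-1.4, 5.4, 3.3]
grip_width: 0.006
```

```bash
python3 bn.py w27
```

```text
t 53.58 pos [428.3 -19.8  97.4] x [ 0.     0.001 -1.   ] y [ 1. -0.  0.] F [-1.4  5.4  3.3] M [0.79 0.15 0.01] grip 0.5
band plane n 4446 3804 z@c 62.4 tilt 0.25 deg dir [ 0.002 -0.004] res 0.48
band rect [428.  -26.9] [53.8 81.4]
top 959 [429.3 -11.  114.7]
```

Request:
send_rows --rows '[{"dx": 0, "dy": 0, "dz": -0.002, "roll": 0, "gripper": 0}, {"dx": 0, "dy": 0, "dz": -0.005, "roll": 0, "gripper": 0}, {"dx": 0, "dy": 0, "dz": -0.012, "roll": 0, "gripper": 0}, {"dx": 0, "dy": 0, "dz": -0.02, "roll": 0, "gripper": 0}, {"dx": 0, "dy": 0, "dz": -0.024, "roll": 0, "gripper": 0}]'

```text
t: 54.25
ee_pos: [428.2, -5.6, 97.2]
orientation: [-0.5, -0.5, -0.5, 0.5]
wrist_force: [-0.1, -0.6, 0.2]
grip_width: 0.008
```

```bash
python3 bn.py w28
```

```text
t 54.25 pos [428.2  -5.6  97.2] x [-0. -0. -1.] y [ 1.  0. -0.] F [-0.1 -0.6  0.2] M [-0.06 -0.07 -0.01] grip 0.8
band plane n 2602 2116 z@c 62.2 tilt 0.36 deg dir [0.    0.006] res 0.49
band rect [427.9 -19.4] [40.3 80.9]
```

Request:
send_rows --rows '[{"dx": -0.04, "dy": 0, "dz": 0, "roll": 0, "gripper": 0}, {"dx": -0.12, "dy": 0, "dz": 0, "roll": 0, "gripper": 0}, {"dx": -0.2, "dy": 0, "dz": 0, "roll": 0, "gripper": 0}, {"dx": -0.28, "dy": 0, "dz": 0.05, "roll": 0, "gripper": 40}, {"dx": -0.33, "dy": 0.02, "dz": 0.12, "roll": 0, "gripper": 60}]'

```text
t: 54.92
ee_pos: [440.9, -78.2, 298.4]
orientation: [0.502, 0.5, 0.499, -0.499]
wrist_force: [1.5, 0.6, -0.6]
grip_width: 0.173
```

Request:
send_rows --rows '[{"dx": -0.02, "dy": 0.02, "dz": 0.08, "roll": 0, "gripper": 93}, {"dx": -0.02, "dy": 0.05, "dz": 0.15, "roll": 0, "gripper": 93}, {"dx": -0.02, "dy": 0.06, "dz": 0.19, "roll": 0, "gripper": 93}, {"dx": -0.02, "dy": 0.06, "dz": 0.19, "roll": 0, "gripper": 93}, {"dx": -0.02, "dy": 0.06, "dz": 0.19, "roll": 0, "gripper": 93}]'

```text
t: 55.55
ee_pos: [476.0, -191.3, 307.1]
orientation: [0.5, 0.5, 0.5, -0.5]
wrist_force: [-0.1, -0.0, 0.3]
grip_width: 0.711
```

Run:
```python
from h import *
from bn import bn
bn("w29")
s=robot.read_state()
P=cloud("wrist",np.load("pics/w29.npy"),s)
b=(P[...,2]>135)&(P[...,2]<160)&(P[...,0]>560)&(P[...,0]<670); bl,l=blobs(b,30)
for i,st,c in bl:
    q=P[l==i]; print("butt",np.round(c),"z95 %.1f"%np.percentile(q[:,2],90),np.round(np.median(q,0),1))
s,im,d=snap("top","t6",1.5); P=cloud("top",d)
b=(P[...,2]>40)&(P[...,2]<60)&(abs(P[...,0]-398)<60)&(abs(P[...,1]-222)<60); print("cap knob",np.round(np.median(P[b],0),1))
```

```text
t 55.55 pos [ 476.  -191.3  307.1] x [-0.     0.001 -1.   ] y [ 1. -0. -0.] F [-0.1 -0.   0.3] M [-0.1  -0.08  0.02] grip 66.1
band plane n 2777 2232 z@c 62.3 tilt 0.26 deg dir [0.001 0.004] res 0.56
band rect [428.2 -40.7] [79.6 80.3]
top 432 [428.8 -41.9 112. ]
butt [372. 119.] z95 148.5 [ 601.7 -122.9  146.9]
butt [374. 161.] z95 148.6 [ 609.  -168.9  146.8]
butt [375. 200.] z95 148.5 [ 615.8 -214.7  146.6]
butt [377. 237.] z95 148.5 [ 623.1 -261.4  146.4]
cap knob [396.1 218.2  52.8]
```

View pics/w29.png

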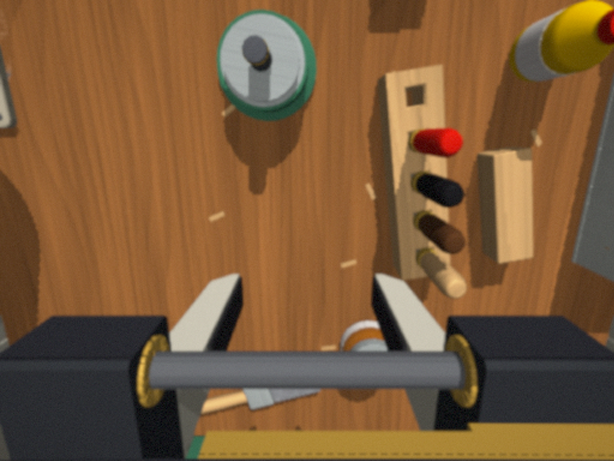

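View pics/t6.png

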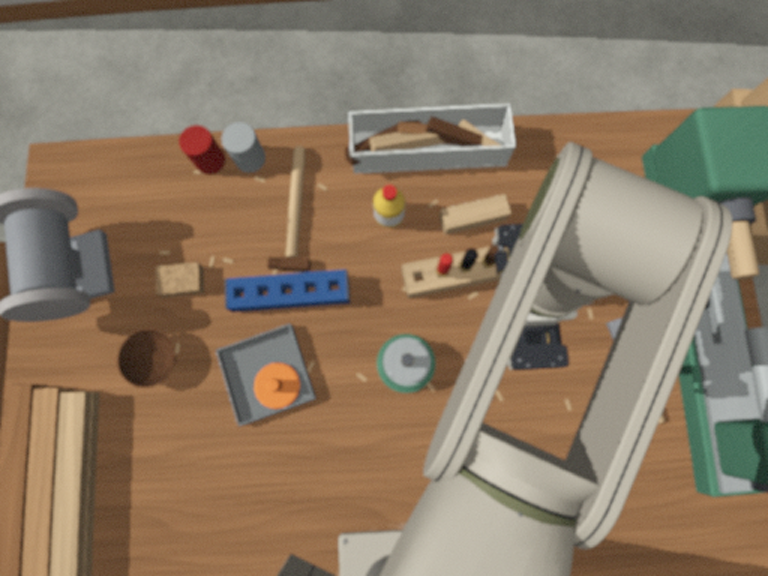

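The bull-nose reads 0.3° tilt with its band at z 62.3, all four chisel butts are at about 148 mm, and the cap is flat in the tray. The arm is clear of everything, so I'm handing in.

Run:
```python
from cell import robot
print(robot.sign_off())
```

```text
the job is handed in; nothing more can be done
None
```

The job is done and was handed in at about 55.6 s of robot time. All final camera checks agreed with the task.

- **Dust cap:** I took it off the seat and laid it flat, knob up, in the tray. Something later knocked it about 30 mm sideways while the robot was elsewhere. It stayed inside the tray, still flat (tilt about 0.3°) with the knob up, so I left it there.
- **Bull-nose:** I seated it in the cup, rocked it to a measured 10.1° without taking it out, and brought it back. It first came to rest leaning about 1°, so I gave the shank a light nudge of about 5 N. The last check showed 0.3° tilt with the wide band's top at z 62.3 mm, where fully home is 62 mm.
- **Chisels:** There were four (pale, brown, black and red). They went into rack holes 0 to 3 in that order, shaft down, each pressed in, except that the first (pale) showed no contact force. All four butts read about 148 mm in the last check, which is fully in, and the caddy is empty.
- **Bystanders:** Comparing views from the start and after the last chisel was placed showed no bystander moved, except where the arm hid the view. No grip slip was noticed.

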